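Sort the splint bay's pieces back after a fitting

TASK

The fitting is over: sort the five loose pieces back to where they belong. Both chrome rivet posts go into the open amber canister, the long blue finger gutter flat in the long metal tray and the short one flat in the short metal tray (hollow side down, as they lie now, inside the rim), and the walnut dowel into both notches of its grey rest, about centred. Leave the bending iron, the canister's lid and the goniometer where they are, and every sorted piece let go and lying still.

Things in the scene. Friction and masses are not known exactly. Their poses are not given: they have to be found in the camera images.
- post_a_c (a point): chrome rivet post (one of two alike) standing upright on the counter on its flange head: round head 18 mm across and 4 mm thick at the bottom, plain round barrel 9 mm across above it, 40 mm tall in all, about 22 g. This point is its centre, on its axis, 20 mm above its foot; z is its axis, up at the start
- post_b_c (a point): chrome rivet post (one of two alike) standing upright on the counter on its flange head: round head 18 mm across and 4 mm thick at the bottom, plain round barrel 9 mm across above it, 40 mm tall in all, about 22 g. This point is its centre, on its axis, 20 mm above its foot; z is its axis, up at the start
- gutter_long_c (a point): the long sky-blue perforated thermoplastic finger gutter, an arched trough lying hollow side down: 92 mm long (its x), 30 mm wide (its y), 24 mm tall; its two long side walls are upright and flat to 14 mm up, the arch above; walls 3 mm, light (about 24 g). This point is its centre, half its height above its foot; z is up
- gutter_short_c (a point): the short sky-blue perforated thermoplastic finger gutter, an arched trough lying hollow side down: 60 mm long (its x), 24 mm wide (its y), 22 mm tall; its two long side walls are upright and flat to 14 mm up, the arch above; walls 3 mm, light (about 14 g). This point is its centre, half its height above its foot; z is up
- dowel_c (a point): walnut forming dowel lying on the counter: a plain round rod with rounded ends, 26 mm across, 120 mm long (its x), about 45 g; it can roll. This point is its centre, on its axis, 13 mm above the counter
- canister: squat round amber glass canister, open (its screw lid is off), fixed to the counter: 92 mm across, 60 mm tall, mouth 74 mm across inside, with a layer of rivet posts on its floor whose top is 15 mm above the counter. Origin at the centre of its underside; z is its axis
- tray_long: shallow bare-metal stock tray, open on top, fixed to the counter: 132 mm long (its x) by 86 mm wide (its y) outside, walls 3 mm thick, floor 3 mm thick, rim 10 mm above the counter; inside 126 by 80 mm, 7 mm deep. Origin at the centre of its underside, at counter height. The longer of the two trays
- tray_short: shallow bare-metal stock tray, open on top, fixed to the counter: 100 mm long (its x) by 86 mm wide (its y) outside, walls 3 mm thick, floor 3 mm thick, rim 10 mm above the counter; inside 94 by 80 mm, 7 mm deep. Origin at the centre of its underside, at counter height. The shorter of the two trays
- dowel_rest: grey rest for the dowel, fixed to the counter: a base plate 100 mm long (its x) by 64 mm wide, 6 mm thick, with two upright V-notched saddles, each 10 mm thick, centred 38 mm either side of its middle along x (66 mm free between them). The notches run along x, are open upward, 90 degrees, about 42 mm wide at the top and 43 mm above the counter there; the dowel's axis lies 40 mm above the counter when it is seated. Origin at the centre of its underside
- iron: bystander: stainless bending iron with a flattish black grip, lying at the far side of the counter, 226 mm long (its x), 22 mm high. Origin under the grip's front half, the grip reaching 101 mm to -x and the steel blade 125 mm to +x. Loose
- lid: bystander: the canister's black screw lid lying flat at the far side, 90 mm across, 16 mm high. Origin at the centre of its underside. Loose
- goniometer: bystander: flat metal finger goniometer lying at the -y edge of the work, 170 mm long (its x) and 42 mm wide, 9 mm high. Origin under its pivot disc. Loose
There are look-alikes about, which are no part of the job. Of the things like the part that bears dowel_c, leave any that is yellow; of the rest the larger one is meant. What is shaped like the part that bears gutter_short_c but red is not meant.

How it is judged:
By the outcome, as a careful person would: the job done as asked, in the order asked, and still so for the second after the job is handed in, with the robot touching nothing.
It also fails if it takes over 115 s, if anything falls off the work surface, if the arm or the gripper's body presses on something with over 40 N, if the wrist force passes 120 N, or if a joint passes its speed limit or range.

ROBOT

A 6-joint arm with a two-finger parallel gripper is mounted at the origin on the work surface. World frame = base frame: x ahead of the robot, y to its left, z up, the work surface at z = 0. Lengths are in m, angles in rad, forces in N, time in s.
With the tool pointing down it reaches from about 0.4 to 0.825 m from the base axis. Payload 7 kg.
Tool frame: the origin (TCP) lies on the centre line of the jaws, within the pads' length; the fingertips stand 22 mm ahead of it and the grasp point (between the pads) lies 3 mm ahead of it (arm.tcp_to_tips is the distance from the TCP to the fingertips, in m); z points along the fingers, y is the line along which they close (so a half turn about z gives the same grasp; the last joint's range is limited). The gripper opens to 88 mm and grips with 3 to 60 N. Pads are 19 mm wide; open, the fingers measure 130 mm over their backs; the gripper's body (78 mm by 193 mm) begins 47 mm behind the grasp point.
Start: joints at [1.464, 0.359, 0.012, 0, -1.224, -0.288], TCP at [0.26, 0.623, 0.249] pointing down, gripper open.
Joint ranges: [-3.07, 3.07], [-1.43, 2.12], [-1.02, 1.25], [-3.03, 1.67], [-3.05, -0], [-3.03, 3.03]. Speed limits (rad/s): [2.39, 2.39, 3.01, 3.14, 3.14, 3.14].

INTERFACE

Orientations are given as [roll, pitch, yaw] about the fixed x, y, z axes, in that order (R = Rz(yaw) Ry(pitch) Rx(roll)).
In Python, from station import arm gives the robot as it stands.
- The arm moves only by the tool jog_arm, never from a script. Its argument "targets" is a list of rows, each an object of numbers: "dx", "dy", "dz": the shift along the tool's x, y, z in mm; "rx", "ry", "rz": the turn, a rotation vector about the tool's x, y, z in rad; "gripper": the closure, from 0 (fully open) to 1 (shut). In form: [{"dx": .., "dy": .., "dz": .., "rx": .., "ry": .., "rz": .., "gripper": ..}, ...]. A call has exactly 8 rows; each row is the pose to reach, as a shift and turn from the pose commanded when the call began, along the tool's axes at that moment; what a row does not reach only later rows make up. A row lasts 1/12 s, in which the tool goes at most 41.7 mm and 7.16 degrees, less where a joint would pass 70% of its speed; a pose out of reach is approached as far as the arm can. A call with a gripper value outside its range is refused whole. The fingers move at their own pace and stop on an object; "force" is the grip in N (left out, the last holds). Time passes only in rows, so rows that repeat a pose let the fingers close, or fill a call up. It gives the time, the measured TCP pose, the force, the opening and the grip force at its end, in the units of the state.
- arm.get_state(): the state, without advancing time (a new reading comes with each control period).
- arm.grab_frame(name): name is "side" or "top" or "wrist"; returns a dict with "frame" (480x640x3 uint8, red, green, blue), "z_map" (480x640 float32, m along the optical axis (not along the pixel's ray), 0 where there is no reading), "fx", "fy", "cx", "cy" (pixels), "view" (4x4, takes a point from world to camera coordinates). Camera axes: x right, y down, z forward; pixel columns grow to the right and rows downward; lengths in m; the calibration is good to about 2 mm. A picture is of the moment at which its call begins.
- arm.job_done(): hands the job in; it is judged then, once.
The state is a dict: "t": time; "q": joint angles; "qd": joint speeds; "joint_efforts": joint torques, N m; "eef_pos": TCP position; "ee_rot": TCP orientation; "force": force on the tool from outside, world axes, zero at the start; "moment": the same for the moment, N m; "width": finger opening in m; "gripper_force": force on a finger pad.
Only numpy, scipy, OpenCV 4.12 (cv2) and the standard library are available. Lean on these libraries where they do the work, as an engineer would, in place of code of your own. Each camera call takes 0.05 s, during which the arm holds its last target. There are 200 camera calls.

## Working session

There is one attempt and no reset: what is moved stays moved. The work goes in short steps, Python scripts to look and compute and a tool call to move; the robot and the scene stay as the last step left them, time stands still between calls to the robot, and variables do not carry over. Pictures are saved under pics/ and viewed, at most 14 in all, crops included, and the job is handed in when it is done.

Besides the shell and the picture viewer there is one more tool, called after ">>>" as name(argument=value, ...) on one line, values as JSON. jog_arm: Moves the arm, as the interface text tells. Its arguments: {"type":"object","properties":{"targets":{"type":"array","items":{"type":"object","properties":{"dx":{"type":"number"},"dy":{"type":"number"},"dz":{"type":"number"},"rx":{"type":"number"},"ry":{"type":"number"},"rz":{"type":"number"},"gripper":{"type":"number"}}}},"force":{"type":"number"}},"required":["targets"]}

```bash
ls; mkdir -p pics
cat > h.py <<'E'
import numpy as np,cv2
from station import arm
def grab(n,save=None):
    f=arm.grab_frame(n)
    np.savez('%s.npz'%n,**{k:np.array(v) for k,v in f.items()})
    if save: cv2.imwrite('pics/'+save,f['frame'][:,:,::-1])
    return f
def load(n): return dict(np.load('%s.npz'%n))
def world(f):
    z=f['z_map'].astype(float);v,u=np.mgrid[:480,:640]
    P=np.stack([(u-f['cx'])/f['fx']*z,(v-f['cy'])/f['fy']*z,z,np.ones_like(z)],-1)
    W=P@np.linalg.inv(f['view']).T
    W=W[...,:3];W[z==0]=np.nan
    return W
E
python3 - <<'E'
from h import *
s=arm.get_state();print(s['t'],s['eef_pos'],s['ee_rot'],s['width'])
grab('top','top0.png');grab('side','side0.png')
E
```

```text
pics
0.0 [0.25946044 0.62264953 0.24761709] [ 3.13990120e+00 -1.57340519e-04 -3.94880768e-01] 0.08763156914622078
```

View pics/top0.png

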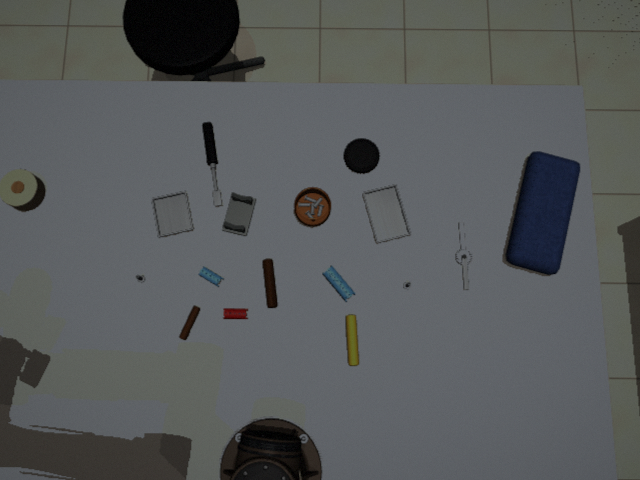

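View pics/side0.png

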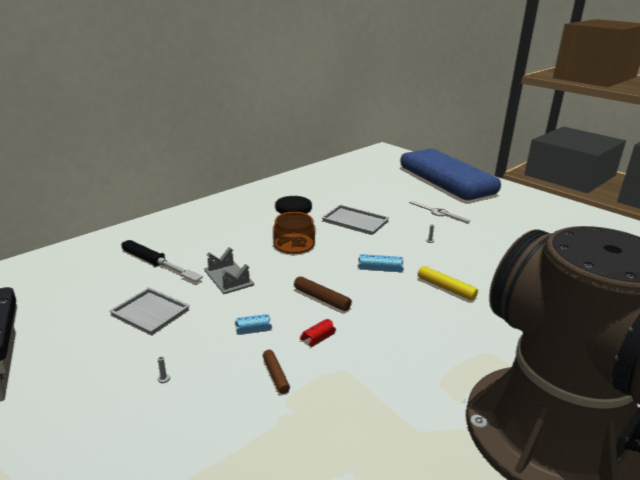

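Top picture candidates:
- **Dowel:** large brown (270,283), small brown (190,323), yellow (352,340). I choose the large brown one.
- **Short gutter:** blue (211,276), red (236,314). I choose the blue one.
- **Long gutter:** (339,283).
- **Posts:** (140,278) and (407,285).
- **Trays:** long (386,213), short (172,215).
- **Rest and canister:** rest (239,214), canister (312,206).

```bash
cat > m.py <<'E'
from h import *
f=load('top');W=world(f);im=f['frame']
cv2.imwrite('pics/crop.png',cv2.resize(im[170:350,125:425],None,fx=2.66,fy=2.66,interpolation=cv2.INTER_CUBIC)[:,:,::-1])
V=np.linalg.inv(f['view']);print('cam',V[:3,3].round(3),f['fx'])
box={'dowel':(258,255,282,312,.006),'postA':(133,270,150,288,.006),'postB':(398,277,416,294,.006),'gl':(320,262,358,303,.006),'gs':(196,263,226,289,.006),'can':(290,183,335,230,.045),'tl':(360,183,413,245,.0045),'ts':(150,190,196,240,.0045),'rest':(220,190,259,237,.003),'restsad':(220,190,259,237,.025),'small':(177,303,203,343,.006)}
for k,(a,b,c,d,h) in box.items():
    P=W[b:d,a:c].reshape(-1,3);P=P[P[:,2]>h]
    if len(P)<3: print(k,len(P));continue
    r=cv2.minAreaRect((P[:,:2]*1000).astype(np.float32))
    print(k,len(P),'rect',np.round(r[0],1),np.round(r[1],1),round(r[2],1),'zmax',P[:,2].max().round(4),'mean',(P.mean(0)*1000).round(1))
E
python3 m.py
```

```text
cam [ 0.241 -0.085  1.47 ] 600.2961466758737
dowel 540 rect [431.7  12.7] [133.6  51.8] 4.1 zmax 0.0342 mean [433.8  12.7  22.5]
postA 44 rect [443.3 331.2] [39.5 34.8] 0.0 zmax 0.0439 mean [442.8 329.8  21.5]
postB 38 rect [ 434.9 -324.2] [34.5 36.1] 84.7 zmax 0.0451 mean [ 433.9 -322.2   21.9]
gl 494 rect [ 439.9 -157.6] [98.8 89.2] 0.8 zmax 0.0328 mean [ 436.  -154.4   20.4]
gs 252 rect [448.  157.8] [54.8 70.8] 0.8 zmax 0.0295 mean [449.4 158.5  18.7]
can 314 rect [624.  -87.4] [87.1 85.9] 0.3 zmax 0.0685 mean [620.5 -88.2  56.1]
tl 1061 rect [ 615.1 -274.7] [159. 131.] 0.7 zmax 0.0194 mean [ 614.4 -275.6    7.9]
ts 755 rect [603.6 261.9] [123.7 113.5] 3.0 zmax 0.0189 mean [608.  262.5   8.1]
rest 1043 rect [612.1  94.7] [120.   97.2] 0.9 zmax 0.0543 mean [608.7  95.7  12.4]
restsad 181 rect [609.1  96.1] [52.2 87.3] 77.3 zmax 0.0543 mean [609.6  96.7  34.8]
small 309 rect [339.6 201.3] [88.7 60.8] 8.2 zmax 0.0291 mean [337.4 204.   15.4]
```

View pics/crop.png

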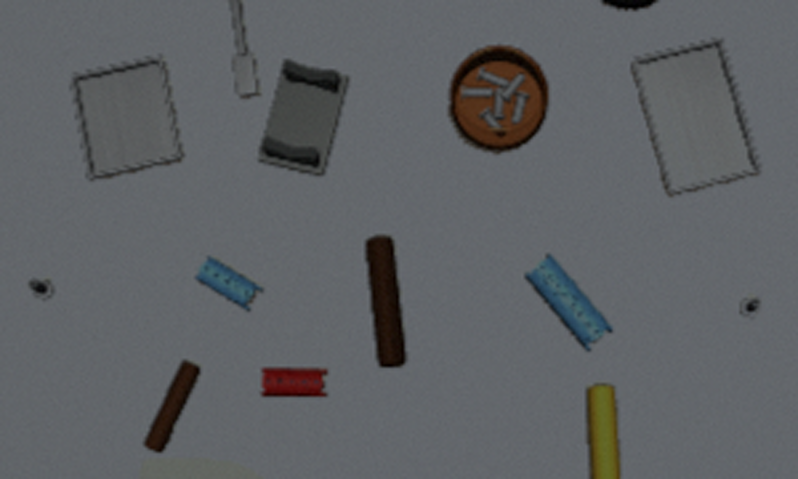

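Crop confirms it: large brown dowel (385,300), blue gutters (229,283) and (569,302), posts (40,288) and (751,306); trays, rest and canister are clear. Next I turn the pixels into positions on known height planes.

```bash
cat >> h.py <<'E'
def pix2w(f,uv,z):
    V=np.linalg.inv(f['view']);uv=np.atleast_2d(uv).astype(float)
    d=np.c_[(uv[:,0]-f['cx'])/f['fx'],(uv[:,1]-f['cy'])/f['fy'],np.ones(len(uv))]@V[:3,:3].T
    o=V[:3,3];return (o+d*((z-o[2])/d[:,2])[:,None])*1000
E
cat > m2.py <<'E'
from h import *
f=load('top')
D={'ts':([(75,75),(162,59),(182,157),(92,178)],.01),'tl':([(633,64),(719,42),(758,172),(671,194)],.01),'rest':([(284,60),(348,76),(324,174),(260,160)],.006),
'gs':([(207,256),(262,287),(250,310),(196,276)],.01),'gl':([(548,255),(612,331),(589,350),(526,276)],.01),'dow':([(379,237),(392,366)],.013),'can':([(499,98)],.06),'posts':([(40,288),(751,306)],.02)}
for k,(p,z) in D.items():
    w=pix2w(f,np.array(p)/2.66+[125-.2,170-.2],z)[:,:2]
    print(k,w.mean(0).round(1),w.round(0).tolist(),np.linalg.norm(w-np.roll(w,1,0),axis=1).round(), [round(np.degrees(np.arctan2(*(b-a)[::-1]))) for a,b in zip(w,np.roll(w,-1,0))])
E
python3 m2.py
```

```text
ts [606.2 260.2] [[647.0, 313.0], [663.0, 231.0], [568.0, 207.0], [547.0, 290.0]] [102.  83.  98.  86.] [-78, -166, 104, 13]
tl [ 612.2 -274.7] [[664.0, -217.0], [686.0, -298.0], [560.0, -333.0], [538.0, -251.0]] [130.  85. 131.  84.] [-74, -165, 105, 15]
rest [609.   94.3] [[665.0, 115.0], [650.0, 54.0], [554.0, 74.0], [567.0, 134.0]] [100.  63.  98.  62.] [-104, 168, 78, -11]
gs [450.2 157.7] [[474.0, 179.0], [446.0, 127.0], [425.0, 137.0], [456.0, 188.0]] [21. 59. 24. 60.] [-118, 155, 59, -26]
gl [ 435.1 -156. ] [[479.0, -137.0], [410.0, -196.0], [392.0, -175.0], [459.0, -117.0]] [28. 91. 27. 89.] [-140, 130, 41, -45]
dow [434.2  12.3] [[494.0, 20.0], [375.0, 5.0]] [120. 120.] [-173, 7]
can [615.6 -89.6] [[616.0, -90.0]] [0.] [0]
posts [437.1   3.5] [[441.0, 329.0], [433.0, -322.0]] [651. 651.] [-91, 89]
```

```bash
cat > go.py <<'E'
import sys
from h import *
# usage: go.py x y z(mm) yaw(deg) -> tool-frame shift
from scipy.spatial.transform import Rotation as R
s=arm.get_state();a=list(map(float,sys.argv[1:]))
for i in range(0,len(a),4):
    x,y,z,w=a[i:i+4];r=R.from_euler('xyz',s['ee_rot'])
    d=r.inv().apply(np.array([x,y,z])-s['eef_pos']*1000)
    v=(r.inv()*R.from_euler('xyz',[np.pi,0,np.radians(w)])).as_rotvec()
    print(d.round(1),v.round(3))
print(round(s['t'],2),s['q'].round(2))
E
python3 go.py 441 329 150 -22.6
```

```text
[280.5 201.2  98.1] [ 0.001 -0.    -0.   ]
0.1 [ 1.46  0.36  0.01 -0.   -1.22 -0.29]
```

>>> jog_arm(targets=[{"dx": 35,"dy": 25,"dz": 12},{"dx": 70,"dy": 50,"dz": 24},{"dx": 105,"dy": 75,"dz": 37},{"dx": 140,"dy": 100,"dz": 49},{"dx": 175,"dy": 125,"dz": 61},{"dx": 210,"dy": 150,"dz": 73},{"dx": 245,"dy": 175,"dz": 86},{"dx": 280,"dy": 201,"dz": 98}])

```text
invalid input at $.targets[0]: expected keys dx, dy, dz, rx, ry, rz, gripper
```

Run:
```python
from h import *
f=grab('wrist','w1.png');s=arm.get_state();print(s['eef_pos'],s['ee_rot'])
V=np.linalg.inv(f['view']);print(V.round(3))
p=f['view']@np.r_[.441,.329,.02,1];print(p[0]/p[2]*f['fx']+f['cx'],p[1]/p[2]*f['fy']+f['cy'])
```

```text
[0.2595231  0.62277231 0.24782613] [ 3.14033795e+00 -1.34346479e-04 -3.94895122e-01]
[[-0.386 -0.884 -0.263  0.33 ]
 [-0.923  0.37   0.109  0.594]
 [ 0.001  0.284 -0.959  0.383]
 [ 0.     0.     0.     1.   ]]
602.699571218644 -184.02223887815396
```

View pics/w1.png

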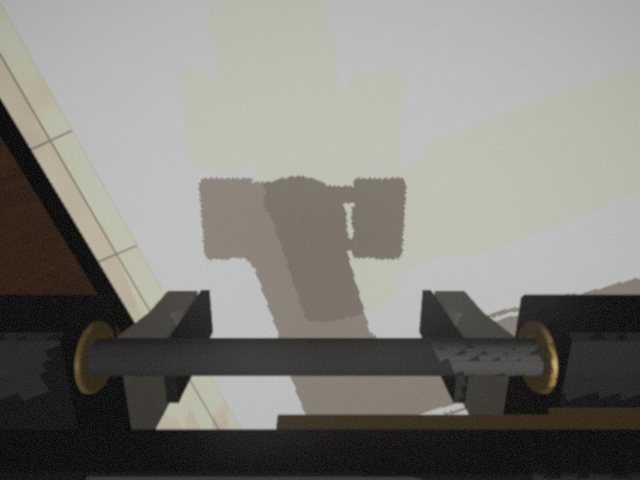

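The wrist picture only shows the counter and the jaws (rows 290-400), and every row needs all its keys. I'll stop 60 mm short of the post so the wrist camera can see it.

>>> jog_arm(targets=[{"dx": 30,"dy": 25,"dz": 12,"rx": 0,"ry": 0,"rz": 0,"gripper": 0},{"dx": 58,"dy": 50,"dz": 24,"rx": 0,"ry": 0,"rz": 0,"gripper": 0},{"dx": 86,"dy": 75,"dz": 37,"rx": 0,"ry": 0,"rz": 0,"gripper": 0},{"dx": 114,"dy": 102,"dz": 49,"rx": 0,"ry": 0,"rz": 0,"gripper": 0},{"dx": 140,"dy": 128,"dz": 61,"rx": 0,"ry": 0,"rz": 0,"gripper": 0},{"dx": 168,"dy": 154,"dz": 74,"rx": 0,"ry": 0,"rz": 0,"gripper": 0},{"dx": 196,"dy": 180,"dz": 87,"rx": 0,"ry": 0,"rz": 0,"gripper": 0},{"dx": 220,"dy": 201,"dz": 98,"rx": 0,"ry": 0,"rz": 0,"gripper": 0}])

```text
t: 0.82
eef_pos: [0.3855, 0.3502, 0.1498]
ee_rot: [3.141, 0.0, -0.395]
force: [1.5, 0.8, 0.4]
width: 0.0877
gripper_force: 0.0
```

```bash
cat > post.py <<'E'
import sys
from h import *
f=grab('wrist',sys.argv[1]);s=arm.get_state();print(s['t'],s['eef_pos'],s['ee_rot'])
p=f['view']@np.r_[np.array(sys.argv[2:5],float)/1000,1];print(p[0]/p[2]*f['fx']+f['cx'],p[1]/p[2]*f['fy']+f['cy'])
E
python3 post.py w2.png 441 329 20
```

```text
0.8667 [0.38548156 0.34535687 0.14748784] [ 3.13598625e+00  1.48949195e-03 -3.97285238e-01]
313.63523707426185 148.0245369385267
```

View pics/w2.png

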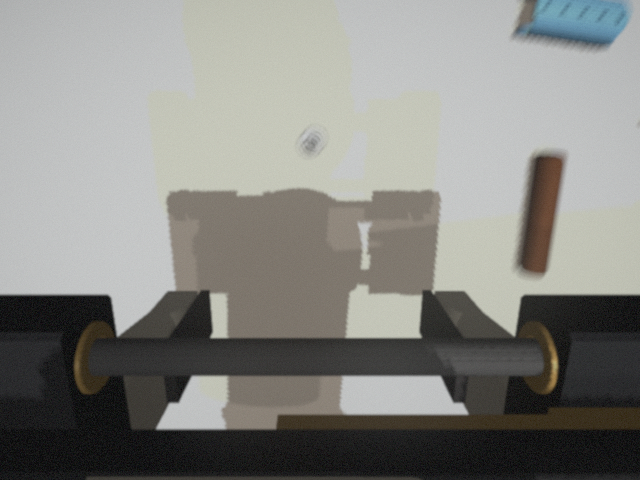

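Motion-blurred picture: post at about (311,141), expected at (314,148). The estimate is close. I'll retake it settled and enlarge.

```bash
python3 post.py w3.png 441 329 20
python3 - <<'E'
from h import *
f=load('wrist');im=f['frame'][90:190,250:380]
cv2.imwrite('pics/w3c.png',cv2.resize(im,None,fx=5,fy=5,interpolation=cv2.INTER_CUBIC)[:,:,::-1])
for z in(.002,.004,.02,.04):
    p=f['view']@np.r_[.441,.329,z,1];print(z,(p[0]/p[2]*f['fx']+f['cx']-250)*5,(p[1]/p[2]*f['fy']+f['cy']-90)*5)
E
```

```text
0.9167 [0.38544124 0.34784189 0.14861754] [ 3.13715465e+00  1.06561120e-03 -3.98698595e-01]
305.29837181145217 151.1550655756656
0.002 279.0691569222369 295.637216680997
0.004 278.7989021102396 296.7002964952769
0.02 276.49185905726085 305.77532787832797
0.04 273.1900832984516 318.7632600247632
```

View pics/w3c.png

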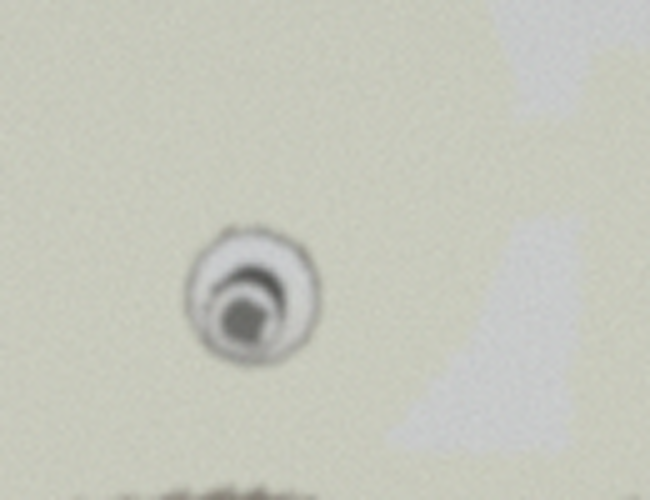

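Flange centre at crop (253,297), barrel top at (244,320): the post is about 4 mm off the first estimate.

```bash
python3 - <<'E'
from h import *
f=load('wrist');print(pix2w(f,[(250+253/5,90+297/5)],.004),pix2w(f,[(250+244/5,90+320/5)],.04))
E
python3 go.py 442.5 332.5 90 -22.6 442.5 332.5 33 -22.6
```

```text
[[442.28475505 332.14854134   4.        ]] [[442.17667826 332.15181922  40.        ]]
[58.6 -8.3 58.5] [ 0.004  0.001 -0.004]
[ 58.7  -8.5 115.5] [ 0.004  0.001 -0.004]
0.92 [ 1.11  0.2  -0.46 -0.   -0.92  0.06]
```

>>> jog_arm(targets=[{"dx": 20,"dy": -2,"dz": 15,"rx": 0,"ry": 0,"rz": 0,"gripper": 0.3},{"dx": 40,"dy": -4,"dz": 35,"rx": 0,"ry": 0,"rz": 0,"gripper": 0.4},{"dx": 55,"dy": -6,"dz": 55,"rx": 0,"ry": 0,"rz": 0,"gripper": 0.5},{"dx": 58,"dy": -6,"dz": 60,"rx": 0,"ry": 0,"rz": 0,"gripper": 0.5},{"dx": 58,"dy": -6,"dz": 60,"rx": 0,"ry": 0,"rz": 0,"gripper": 0.5},{"dx": 58,"dy": -6,"dz": 60,"rx": 0,"ry": 0,"rz": 0,"gripper": 0.5},{"dx": 58,"dy": -6,"dz": 60,"rx": 0,"ry": 0,"rz": 0,"gripper": 0.5},{"dx": 58,"dy": -6,"dz": 60,"rx": 0,"ry": 0,"rz": 0,"gripper": 0.5}])

```text
t: 1.58
eef_pos: [0.4411, 0.337, 0.0918]
ee_rot: [-3.14, -0.0, -0.394]
force: [-0.5, 0.4, -0.5]
width: 0.0449
gripper_force: 0.0
```

```bash
python3 go.py 442.5 332.3 33 -22.6;python3 -c "
from h import *;print(arm.get_state())"
```

```text
[ 3.1  3.9 58.8] [-0.002 -0.     0.001]
1.58 [ 1.01  0.32 -0.45  0.   -0.8   0.17]
{'t': 1.5833, 'q': array([ 1.00534111e+00,  3.16680700e-01, -4.53252324e-01,  1.48960660e-04,
       -7.98960076e-01,  1.71490955e-01]), 'qd': array([-0.00086639, -0.00312766, -0.00128187, -0.00185287,  0.00084515,
        0.00160512]), 'joint_efforts': array([-1.97445466e-01, -4.74636555e+01,  2.23216724e+01,  5.31484723e+00,
        3.96387954e-02, -9.24248016e-03]), 'eef_pos': array([0.44106997, 0.33702323, 0.09175919]), 'ee_rot': array([-3.13973560e+00, -4.30166206e-04, -3.93860871e-01]), 'force': array([-0.48205959,  0.4290483 , -0.46724184]), 'moment': array([-0.0172911 ,  0.00311277,  0.01242546]), 'gripper_force': 0.0, 'width': 0.044933806654627116}
```

>>> jog_arm(force=20, targets=[{"dx": 3,"dy": 4,"dz": 15,"rx": 0,"ry": 0,"rz": 0,"gripper": 0.5},{"dx": 3,"dy": 4,"dz": 35,"rx": 0,"ry": 0,"rz": 0,"gripper": 0.5},{"dx": 3,"dy": 4,"dz": 52,"rx": 0,"ry": 0,"rz": 0,"gripper": 0.5},{"dx": 3,"dy": 4,"dz": 59,"rx": 0,"ry": 0,"rz": 0,"gripper": 0.5},{"dx": 3,"dy": 4,"dz": 59,"rx": 0,"ry": 0,"rz": 0,"gripper": 0.5},{"dx": 3,"dy": 4,"dz": 59,"rx": 0,"ry": 0,"rz": 0,"gripper": 0.6},{"dx": 3,"dy": 4,"dz": 59,"rx": 0,"ry": 0,"rz": 0,"gripper": 0.75},{"dx": 3,"dy": 4,"dz": 59,"rx": 0,"ry": 0,"rz": 0,"gripper": 1}])

```text
t: 2.25
eef_pos: [0.4429, 0.3321, 0.0328]
ee_rot: [-3.14, -0.001, -0.394]
force: [-0.5, 0.3, -0.1]
width: 0.0291
gripper_force: 0.0
```

>>> jog_arm(targets=[{"dx": 0,"dy": 0,"dz": 0,"rx": 0,"ry": 0,"rz": 0,"gripper": 1},{"dx": 0,"dy": 0,"dz": 0,"rx": 0,"ry": 0,"rz": 0,"gripper": 1},{"dx": 0,"dy": 0,"dz": 0,"rx": 0,"ry": 0,"rz": 0,"gripper": 1},{"dx": 0,"dy": 0,"dz": -10,"rx": 0,"ry": 0,"rz": 0,"gripper": 1},{"dx": 0,"dy": 0,"dz": -30,"rx": 0,"ry": 0,"rz": 0,"gripper": 1},{"dx": 0,"dy": 0,"dz": -60,"rx": 0,"ry": 0,"rz": 0,"gripper": 1},{"dx": 0,"dy": 0,"dz": -85,"rx": 0,"ry": 0,"rz": 0,"gripper": 1},{"dx": 0,"dy": 0,"dz": -95,"rx": 0,"ry": 0,"rz": 0,"gripper": 1}])

```text
t: 2.92
eef_pos: [0.4437, 0.3325, 0.131]
ee_rot: [-3.137, -0.002, -0.394]
force: [0.5, -0.3, -0.4]
width: 0.0085
gripper_force: 20.0
```

```bash
python3 go.py 616 -76 130 -22.6 616 -76 65 -22.6
```

```text
[316. 311.   0.] [-0.005 -0.002  0.   ]
[315.8 311.4  65. ] [-0.005 -0.002  0.   ]
2.92 [ 1.    0.27 -0.42  0.   -0.88  0.18]
```

```bash
python3 go.py 610 -87 131 -22.6
```

```text
[314.6 323.5  -1.1] [-0.005 -0.002  0.   ]
2.92 [ 1.    0.27 -0.42  0.   -0.88  0.18]
```

>>> jog_arm(targets=[{"dx": 13,"dy": 13,"dz": 0,"rx": 0,"ry": 0,"rz": 0,"gripper": 1},{"dx": 35,"dy": 36,"dz": 0,"rx": 0,"ry": 0,"rz": 0,"gripper": 1},{"dx": 63,"dy": 65,"dz": 0,"rx": 0,"ry": 0,"rz": 0,"gripper": 1},{"dx": 92,"dy": 95,"dz": 0,"rx": 0,"ry": 0,"rz": 0,"gripper": 1},{"dx": 121,"dy": 124,"dz": 0,"rx": 0,"ry": 0,"rz": 0,"gripper": 1},{"dx": 150,"dy": 154,"dz": 0,"rx": 0,"ry": 0,"rz": 0,"gripper": 1},{"dx": 179,"dy": 184,"dz": 0,"rx": 0,"ry": 0,"rz": 0,"gripper": 1},{"dx": 208,"dy": 214,"dz": 0,"rx": 0,"ry": 0,"rz": 0,"gripper": 1}])

```text
t: 3.58
eef_pos: [0.5523, 0.0519, 0.1271]
ee_rot: [-3.141, -0.0, -0.394]
force: [1.1, 0.5, -0.8]
width: 0.0085
gripper_force: 20.0
```

>>> jog_arm(targets=[{"dx": 28,"dy": 28,"dz": 0,"rx": 0,"ry": 0,"rz": 0,"gripper": 1},{"dx": 56,"dy": 57,"dz": 0,"rx": 0,"ry": 0,"rz": 0,"gripper": 1},{"dx": 80,"dy": 82,"dz": 0,"rx": 0,"ry": 0,"rz": 0,"gripper": 1},{"dx": 97,"dy": 100,"dz": 0,"rx": 0,"ry": 0,"rz": 0,"gripper": 1},{"dx": 106,"dy": 109,"dz": 0,"rx": 0,"ry": 0,"rz": 0,"gripper": 1},{"dx": 106,"dy": 109,"dz": 0,"rx": 0,"ry": 0,"rz": 0,"gripper": 1},{"dx": 106,"dy": 109,"dz": 0,"rx": 0,"ry": 0,"rz": 0,"gripper": 1},{"dx": 106,"dy": 109,"dz": 0,"rx": 0,"ry": 0,"rz": 0,"gripper": 1}])

```text
t: 4.25
eef_pos: [0.6076, -0.0868, 0.1266]
ee_rot: [-3.142, 0.0, -0.395]
force: [0.7, 0.6, 0.0]
width: 0.0086
gripper_force: 20.0
```

```bash
python3 go.py 610 -87 56 -22.6
python3 - <<'E'
from h import *
f=grab('top');cv2.imwrite('pics/t2.png',cv2.resize(f['frame'][170:250,270:370],None,fx=6,fy=6,interpolation=cv2.INTER_CUBIC)[:,:,::-1])
f=grab('side');cv2.imwrite('pics/s2.png',cv2.resize(f['frame'][150:270,220:380],None,fx=4,fy=4,interpolation=cv2.INTER_CUBIC)[:,:,::-1])
E
```

```text
[ 2.3 -0.7 70.6] [-0.  0. -0.]
4.25 [ 0.18  0.36 -0.28 -0.   -0.93  1.  ]
```

View pics/s2.png

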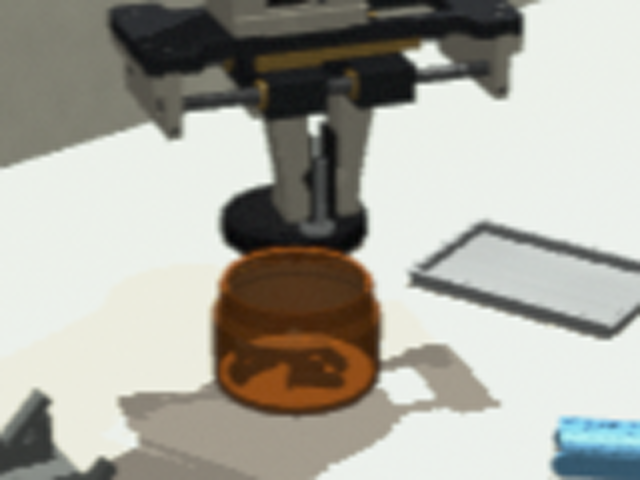

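Side crop: the post hangs over the canister mouth, with the rim centred near (296,283) in the crop. Descend.

>>> jog_arm(targets=[{"dx": 2,"dy": -1,"dz": 15,"rx": 0,"ry": 0,"rz": 0,"gripper": 1},{"dx": 2,"dy": -1,"dz": 35,"rx": 0,"ry": 0,"rz": 0,"gripper": 1},{"dx": 2,"dy": -1,"dz": 55,"rx": 0,"ry": 0,"rz": 0,"gripper": 1},{"dx": 2,"dy": -1,"dz": 66,"rx": 0,"ry": 0,"rz": 0,"gripper": 1},{"dx": 2,"dy": -1,"dz": 71,"rx": 0,"ry": 0,"rz": 0,"gripper": 1},{"dx": 2,"dy": -1,"dz": 71,"rx": 0,"ry": 0,"rz": 0,"gripper": 0.9},{"dx": 2,"dy": -1,"dz": 71,"rx": 0,"ry": 0,"rz": 0,"gripper": 0.82},{"dx": 2,"dy": -1,"dz": 71,"rx": 0,"ry": 0,"rz": 0,"gripper": 0.8}])

```text
t: 5.02
eef_pos: [0.6116, -0.0867, 0.0568]
ee_rot: [-3.14, -0.002, -0.394]
force: [3.8, 3.5, 0.3]
width: 0.0153
gripper_force: 2.2
```

>>> jog_arm(targets=[{"dx": 0,"dy": 0,"dz": 0,"rx": 0,"ry": 0,"rz": 0,"gripper": 0.8},{"dx": 0,"dy": 0,"dz": 0,"rx": 0,"ry": 0,"rz": 0,"gripper": 0.8},{"dx": 0,"dy": 0,"dz": -5,"rx": 0,"ry": 0,"rz": 0,"gripper": 0.8},{"dx": 0,"dy": 0,"dz": -20,"rx": 0,"ry": 0,"rz": 0,"gripper": 0.8},{"dx": 0,"dy": 0,"dz": -45,"rx": 0,"ry": 0,"rz": 0,"gripper": 0.8},{"dx": 0,"dy": 0,"dz": -75,"rx": 0,"ry": 0,"rz": 0,"gripper": 0.7},{"dx": 0,"dy": 0,"dz": -90,"rx": 0,"ry": 0,"rz": 0,"gripper": 0.5},{"dx": 0,"dy": 0,"dz": -94,"rx": 0,"ry": 0,"rz": 0,"gripper": 0.5}])

```text
t: 5.68
eef_pos: [0.6118, -0.0876, 0.154]
ee_rot: [-3.139, -0.005, -0.394]
force: [0.3, -0.3, 0.1]
width: 0.0321
gripper_force: 0.0
```

```bash
python3 go.py 377 -299 150 -22.6
python3 - <<'E'
from h import *
f=grab('side');print(pix2w(f,[(294,220.75)],.06))
E
```

```text
[-135.5  285.4    2.7] [-0.002 -0.005 -0.   ]
5.68 [ 0.17  0.34 -0.25  0.   -0.98  1.  ]
[[618.98871452 -83.74288816  60.        ]]
```

>>> jog_arm(targets=[{"dx": -15,"dy": 34,"dz": 0,"rx": 0,"ry": 0,"rz": 0,"gripper": 0.5},{"dx": -32,"dy": 70,"dz": 0,"rx": 0,"ry": 0,"rz": 0,"gripper": 0.5},{"dx": -50,"dy": 107,"dz": 0,"rx": 0,"ry": 0,"rz": 0,"gripper": 0.5},{"dx": -68,"dy": 144,"dz": 0,"rx": 0,"ry": 0,"rz": 0,"gripper": 0.5},{"dx": -86,"dy": 181,"dz": 0,"rx": 0,"ry": 0,"rz": 0,"gripper": 0.5},{"dx": -104,"dy": 218,"dz": 0,"rx": 0,"ry": 0,"rz": 0,"gripper": 0.5},{"dx": -120,"dy": 254,"dz": 0,"rx": 0,"ry": 0,"rz": 0,"gripper": 0.5},{"dx": -135,"dy": 285,"dz": 3,"rx": 0,"ry": 0,"rz": 0,"gripper": 0.5}])

```text
t: 6.4
eef_pos: [0.3735, -0.2995, 0.1465]
ee_rot: [3.142, 0.0, -0.395]
force: [0.0, -0.8, 0.3]
width: 0.0438
gripper_force: 0.0
```

>>> jog_arm(targets=[{"dx": 0,"dy": 0,"dz": 0,"rx": 0,"ry": 0,"rz": 0,"gripper": 0.5},{"dx": 0,"dy": 0,"dz": 0,"rx": 0,"ry": 0,"rz": 0,"gripper": 0.5},{"dx": 0,"dy": 0,"dz": 0,"rx": 0,"ry": 0,"rz": 0,"gripper": 0.5},{"dx": 0,"dy": 0,"dz": 0,"rx": 0,"ry": 0,"rz": 0,"gripper": 0.5},{"dx": 0,"dy": 0,"dz": 0,"rx": 0,"ry": 0,"rz": 0,"gripper": 0.5},{"dx": 0,"dy": 0,"dz": 0,"rx": 0,"ry": 0,"rz": 0,"gripper": 0.5},{"dx": 0,"dy": 0,"dz": 0,"rx": 0,"ry": 0,"rz": 0,"gripper": 0.5},{"dx": 0,"dy": 0,"dz": 0,"rx": 0,"ry": 0,"rz": 0,"gripper": 0.5}])

```text
t: 7.07
eef_pos: [0.3764, -0.2981, 0.1465]
ee_rot: [3.142, 0.0, -0.394]
force: [-0.2, 0.6, 0.1]
width: 0.0439
gripper_force: 0.0
```

```bash
python3 post.py w4.png 433 -322 20
python3 - <<'E'
from h import *
f=load('wrist');im=f['frame'][90:210,240:390]
c=cv2.resize(im,None,fx=4,fy=4,interpolation=cv2.INTER_CUBIC)[:,:,::-1]
t=load('top')['frame'][170:250,270:370]
cv2.imwrite('pics/w4c.png',c)
E
```

```text
7.1167 [ 0.37630359 -0.29821456  0.14651452] [ 3.14156312e+00  1.17073313e-04 -3.94095173e-01]
317.2458900441824 145.03322110058554
```

View pics/w4c.png

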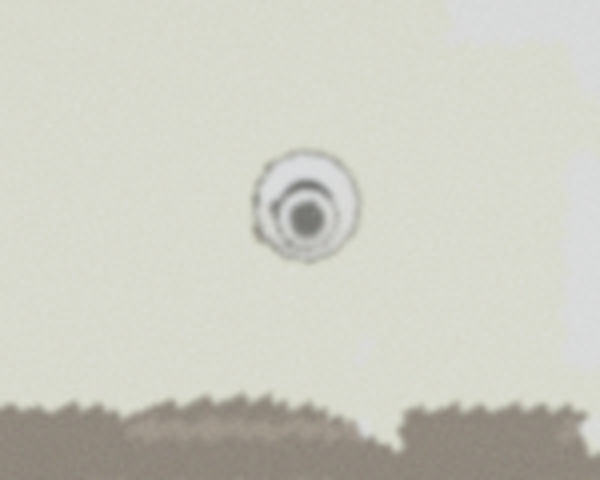

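Flange centre is at crop (307,205), barrel top at (307,218).

```bash
cat > wp.py <<'E'
from h import *
import sys
# wp.py z x0 y0 scale u v ...
a=list(map(float,sys.argv[1:]));f=load('wrist')
print(pix2w(f,np.array(a[4:]).reshape(-1,2)/a[3]+a[1:3],a[0]).round(1))
E
python3 wp.py .004 240 90 4 307 205;python3 wp.py .04 240 90 4 307 218
python3 go.py 434.5 -320 90 -22.6
```

```text
[[ 434.5 -322.3    4. ]]
[[ 434.5 -322.2   40. ]]
[62.1 -2.2 56.5] [0. 0. 0.]
7.12 [-0.26  0.13 -0.55  0.   -0.89  1.44]
```

>>> jog_arm(targets=[{"dx": 20,"dy": 0,"dz": 5,"rx": 0,"ry": 0,"rz": 0,"gripper": 0.5},{"dx": 45,"dy": 0,"dz": 20,"rx": 0,"ry": 0,"rz": 0,"gripper": 0.5},{"dx": 60,"dy": 0,"dz": 40,"rx": 0,"ry": 0,"rz": 0,"gripper": 0.5},{"dx": 63,"dy": 0,"dz": 55,"rx": 0,"ry": 0,"rz": 0,"gripper": 0.5},{"dx": 63,"dy": 0,"dz": 60,"rx": 0,"ry": 0,"rz": 0,"gripper": 0.5},{"dx": 63,"dy": 0,"dz": 60,"rx": 0,"ry": 0,"rz": 0,"gripper": 0.5},{"dx": 63,"dy": 0,"dz": 60,"rx": 0,"ry": 0,"rz": 0,"gripper": 0.5},{"dx": 63,"dy": 0,"dz": 60,"rx": 0,"ry": 0,"rz": 0,"gripper": 0.5}])

```text
t: 7.78
eef_pos: [0.4343, -0.3228, 0.0876]
ee_rot: [3.142, -0.001, -0.395]
force: [-0.9, -1.1, 0.2]
width: 0.0439
gripper_force: 0.0
```

```bash
python3 go.py 434.5 -322.2 33 -22.6
```

```text
[-0.1 -0.6 54.6] [ 0.    -0.001 -0.   ]
7.78 [-0.28  0.3  -0.49  0.   -0.78  1.45]
```

>>> jog_arm(targets=[{"dx": 0,"dy": 0,"dz": 15,"rx": 0,"ry": 0,"rz": 0,"gripper": 0.5},{"dx": 0,"dy": 0,"dz": 35,"rx": 0,"ry": 0,"rz": 0,"gripper": 0.5},{"dx": 0,"dy": 0,"dz": 50,"rx": 0,"ry": 0,"rz": 0,"gripper": 0.55},{"dx": 0,"dy": 0,"dz": 55,"rx": 0,"ry": 0,"rz": 0,"gripper": 0.6},{"dx": 0,"dy": 0,"dz": 55,"rx": 0,"ry": 0,"rz": 0,"gripper": 0.7},{"dx": 0,"dy": 0,"dz": 55,"rx": 0,"ry": 0,"rz": 0,"gripper": 0.8},{"dx": 0,"dy": 0,"dz": 55,"rx": 0,"ry": 0,"rz": 0,"gripper": 1},{"dx": 0,"dy": 0,"dz": 55,"rx": 0,"ry": 0,"rz": 0,"gripper": 1}])

```text
t: 8.45
eef_pos: [0.4349, -0.323, 0.0328]
ee_rot: [-3.141, -0.002, -0.395]
force: [0.3, -0.4, 0.5]
width: 0.0141
gripper_force: 0.0
```

>>> jog_arm(targets=[{"dx": 0,"dy": 0,"dz": 0,"rx": 0,"ry": 0,"rz": 0,"gripper": 1},{"dx": 0,"dy": 0,"dz": 0,"rx": 0,"ry": 0,"rz": 0,"gripper": 1},{"dx": 0,"dy": 0,"dz": -10,"rx": 0,"ry": 0,"rz": 0,"gripper": 1},{"dx": 0,"dy": 0,"dz": -30,"rx": 0,"ry": 0,"rz": 0,"gripper": 1},{"dx": 0,"dy": 0,"dz": -55,"rx": 0,"ry": 0,"rz": 0,"gripper": 1},{"dx": 0,"dy": 0,"dz": -80,"rx": 0,"ry": 0,"rz": 0,"gripper": 1},{"dx": 0,"dy": 0,"dz": -95,"rx": 0,"ry": 0,"rz": 0,"gripper": 1},{"dx": 0,"dy": 0,"dz": -100,"rx": 0,"ry": 0,"rz": 0,"gripper": 1}])

```text
t: 9.12
eef_pos: [0.4355, -0.3233, 0.1351]
ee_rot: [-3.142, -0.005, -0.394]
force: [0.3, 0.2, -0.9]
width: 0.0085
gripper_force: 20.0
```

```bash
python3 go.py 621 -92 133 -22.6
```

```text
[  82.4 -284.8    2.5] [-0.    -0.005  0.   ]
9.12 [-0.28  0.24 -0.44  0.   -0.89  1.45]
```

>>> jog_arm(targets=[{"dx": 5,"dy": -18,"dz": 0,"rx": 0,"ry": 0,"rz": 0,"gripper": 1},{"dx": 16,"dy": -55,"dz": 0,"rx": 0,"ry": 0,"rz": 0,"gripper": 1},{"dx": 27,"dy": -93,"dz": 0,"rx": 0,"ry": 0,"rz": 0,"gripper": 1},{"dx": 38,"dy": -131,"dz": 0,"rx": 0,"ry": 0,"rz": 0,"gripper": 1},{"dx": 49,"dy": -170,"dz": 0,"rx": 0,"ry": 0,"rz": 0,"gripper": 1},{"dx": 60,"dy": -208,"dz": 0,"rx": 0,"ry": 0,"rz": 0,"gripper": 1},{"dx": 71,"dy": -245,"dz": 0,"rx": 0,"ry": 0,"rz": 0,"gripper": 1},{"dx": 82,"dy": -272,"dz": 0,"rx": 0,"ry": 0,"rz": 0,"gripper": 1}])

```text
t: 9.78
eef_pos: [0.6155, -0.1005, 0.1313]
ee_rot: [3.142, 0.001, -0.394]
force: [0.5, -0.7, 0.0]
width: 0.0082
gripper_force: 20.0
```

>>> jog_arm(targets=[{"dx": 0,"dy": -10,"dz": 0,"rx": 0,"ry": 0,"rz": 0,"gripper": 1},{"dx": 0,"dy": -13,"dz": 0,"rx": 0,"ry": 0,"rz": 0,"gripper": 1},{"dx": 0,"dy": -13,"dz": 0,"rx": 0,"ry": 0,"rz": 0,"gripper": 1},{"dx": 0,"dy": -13,"dz": 0,"rx": 0,"ry": 0,"rz": 0,"gripper": 1},{"dx": 0,"dy": -13,"dz": 0,"rx": 0,"ry": 0,"rz": 0,"gripper": 1},{"dx": 0,"dy": -13,"dz": 0,"rx": 0,"ry": 0,"rz": 0,"gripper": 1},{"dx": 0,"dy": -13,"dz": 0,"rx": 0,"ry": 0,"rz": 0,"gripper": 1},{"dx": 0,"dy": -13,"dz": 0,"rx": 0,"ry": 0,"rz": 0,"gripper": 1}])

```text
t: 10.45
eef_pos: [0.6192, -0.0918, 0.1318]
ee_rot: [-3.141, -0.0, -0.396]
force: [-0.2, 0.7, -0.3]
width: 0.0084
gripper_force: 20.0
```

```bash
python3 go.py 621 -92 60 -22.6
```

```text
[ 1.7 -0.5 71.8] [-0.    -0.    -0.001]
10.45 [ 0.16  0.37 -0.25 -0.   -0.95  1.01]
```

>>> jog_arm(targets=[{"dx": 2,"dy": 0,"dz": 15,"rx": 0,"ry": 0,"rz": 0,"gripper": 1},{"dx": 2,"dy": 0,"dz": 32,"rx": 0,"ry": 0,"rz": 0,"gripper": 1},{"dx": 2,"dy": 0,"dz": 48,"rx": 0,"ry": 0,"rz": 0,"gripper": 1},{"dx": 2,"dy": 0,"dz": 62,"rx": 0,"ry": 0,"rz": 0,"gripper": 1},{"dx": 2,"dy": 0,"dz": 70,"rx": 0,"ry": 0,"rz": 0,"gripper": 1},{"dx": 2,"dy": 0,"dz": 70,"rx": 0,"ry": 0,"rz": 0,"gripper": 1},{"dx": 2,"dy": 0,"dz": 70,"rx": 0,"ry": 0,"rz": 0,"gripper": 0.88},{"dx": 2,"dy": 0,"dz": 70,"rx": 0,"ry": 0,"rz": 0,"gripper": 0.8}])

```text
t: 11.12
eef_pos: [0.6215, -0.092, 0.0621]
ee_rot: [-3.141, -0.0, -0.395]
force: [0.0, 0.8, 0.9]
width: 0.0131
gripper_force: 0.0
```

>>> jog_arm(targets=[{"dx": 0,"dy": 0,"dz": 0,"rx": 0,"ry": 0,"rz": 0,"gripper": 0.8},{"dx": 0,"dy": 0,"dz": 0,"rx": 0,"ry": 0,"rz": 0,"gripper": 0.8},{"dx": 0,"dy": 0,"dz": -5,"rx": 0,"ry": 0,"rz": 0,"gripper": 0.8},{"dx": 0,"dy": 0,"dz": -20,"rx": 0,"ry": 0,"rz": 0,"gripper": 0.8},{"dx": 0,"dy": 0,"dz": -45,"rx": 0,"ry": 0,"rz": 0,"gripper": 0.8},{"dx": 0,"dy": 0,"dz": -75,"rx": 0,"ry": 0,"rz": 0,"gripper": 0.7},{"dx": 0,"dy": 0,"dz": -95,"rx": 0,"ry": 0,"rz": 0,"gripper": 0.5},{"dx": 0,"dy": 0,"dz": -100,"rx": 0,"ry": 0,"rz": 0,"gripper": 0.4}])

```text
t: 11.78
eef_pos: [0.6234, -0.0919, 0.1667]
ee_rot: [-3.139, -0.006, -0.394]
force: [0.3, -0.0, 0.2]
width: 0.0322
gripper_force: 0.0
```

```bash
python3 go.py 390 -195 165 41
```

```text
[-1.760e+02  1.848e+02  1.000e-01] [ 1.00e-03 -7.00e-03 -1.11e+00]
11.78 [ 0.16  0.34 -0.21  0.   -1.01  1.01]
```

>>> jog_arm(targets=[{"dx": -15,"dy": 16,"dz": 0,"rx": 0,"ry": 0,"rz": -0.1,"gripper": 0.3},{"dx": -35,"dy": 37,"dz": 0,"rx": 0,"ry": 0,"rz": -0.22,"gripper": 0.3},{"dx": -58,"dy": 60,"dz": 0,"rx": 0,"ry": 0,"rz": -0.34,"gripper": 0.3},{"dx": -81,"dy": 84,"dz": 0,"rx": 0,"ry": 0,"rz": -0.46,"gripper": 0.3},{"dx": -104,"dy": 109,"dz": 0,"rx": 0,"ry": 0,"rz": -0.58,"gripper": 0.3},{"dx": -127,"dy": 133,"dz": 0,"rx": 0,"ry": 0,"rz": -0.7,"gripper": 0.3},{"dx": -150,"dy": 157,"dz": 0,"rx": 0,"ry": 0,"rz": -0.82,"gripper": 0.3},{"dx": -168,"dy": 176,"dz": 0,"rx": 0,"ry": 0,"rz": -0.94,"gripper": 0.3}])

```text
t: 12.45
eef_pos: [0.396, -0.1903, 0.1617]
ee_rot: [-3.141, -0.0, 0.551]
force: [-0.4, -0.7, -0.3]
width: 0.0611
gripper_force: 0.0
```

```bash
python3 go.py 390 -195 165 41
```

```text
[-7.6  0.9 -3.3] [-0.    -0.    -0.165]
12.45 [ 0.    0.05 -0.61 -0.   -0.92  2.12]
```

>>> jog_arm(targets=[{"dx": -4,"dy": 1,"dz": 0,"rx": 0,"ry": 0,"rz": -0.08,"gripper": 0.3},{"dx": -7,"dy": 1,"dz": 0,"rx": 0,"ry": 0,"rz": -0.165,"gripper": 0.3},{"dx": -7,"dy": 1,"dz": 0,"rx": 0,"ry": 0,"rz": -0.165,"gripper": 0.3},{"dx": -7,"dy": 1,"dz": 0,"rx": 0,"ry": 0,"rz": -0.165,"gripper": 0.3},{"dx": -7,"dy": 1,"dz": 0,"rx": 0,"ry": 0,"rz": -0.165,"gripper": 0.3},{"dx": -7,"dy": 1,"dz": 0,"rx": 0,"ry": 0,"rz": -0.165,"gripper": 0.3},{"dx": -7,"dy": 1,"dz": 0,"rx": 0,"ry": 0,"rz": -0.165,"gripper": 0.3},{"dx": -7,"dy": 1,"dz": 0,"rx": 0,"ry": 0,"rz": -0.165,"gripper": 0.3}])

```text
t: 13.12
eef_pos: [0.3933, -0.1941, 0.1614]
ee_rot: [-3.141, 0.0, 0.71]
force: [0.3, -0.4, 0.7]
width: 0.0617
gripper_force: 0.0
```

Run:
```python
from h import *
f=grab('wrist');g=grab('side')
a=cv2.resize(f['frame'][0:260,160:480],None,fx=1.5,fy=1.5)
b=cv2.resize(g['frame'][170:270,240:350],None,fx=2.8,fy=2.8,interpolation=cv2.INTER_CUBIC)
c=np.zeros((390,480+b.shape[1],3),np.uint8);c[:,:480]=a;c[:b.shape[0],480:]=b
cv2.imwrite('pics/gl.png',c[:,:,::-1]);print(c.shape)
```

```text
(390, 788, 3)
```

View pics/gl.png

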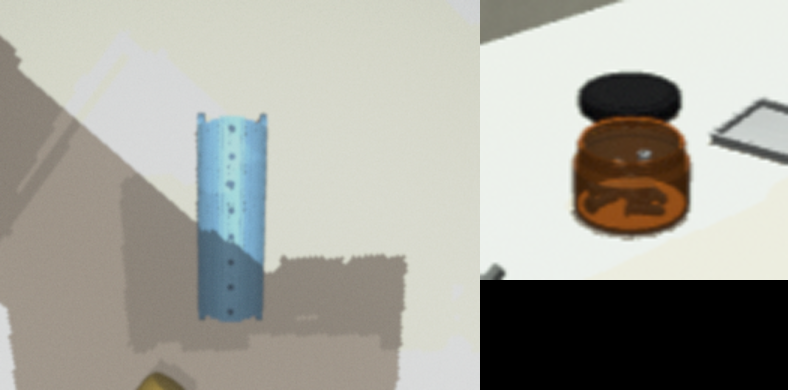

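The gutter lies nearly along the image column: ridge holes (232,128)→(230,311), wall ends at rows 115 and 320. In the side inset both posts are inside the canister.

```bash
python3 wp.py .024 160 0 1.5 232 128 230.5 311; python3 wp.py .012 160 0 1.5 198 115 267 115 199 320 263 320; python3 -c "
from h import *;print(np.linalg.inv(load('wrist')['view'])[:3,3])"
```

```text
[[ 466.5 -129.5   24. ]
 [ 407.7 -178.9   24. ]]
[[ 461.6 -114.5   12. ]
 [ 480.8 -136.9   12. ]
 [ 392.9 -172.    12. ]
 [ 412.5 -194.8   12. ]]
[ 0.45150384 -0.14343036  0.29668416]
```

```bash
python3 go.py 437 -154.5 80 40
```

```text
[59.1 -1.5 81.4] [-0.     0.     0.012]
13.22 [-0.01  0.04 -0.61  0.   -0.92  2.29]
```

>>> jog_arm(targets=[{"dx": 20,"dy": 0,"dz": 20,"rx": 0,"ry": 0,"rz": 0.012,"gripper": 0.35},{"dx": 45,"dy": -1,"dz": 50,"rx": 0,"ry": 0,"rz": 0.012,"gripper": 0.4},{"dx": 57,"dy": -1,"dz": 75,"rx": 0,"ry": 0,"rz": 0.012,"gripper": 0.4},{"dx": 59,"dy": -1,"dz": 82,"rx": 0,"ry": 0,"rz": 0.012,"gripper": 0.4},{"dx": 59,"dy": -1,"dz": 82,"rx": 0,"ry": 0,"rz": 0.012,"gripper": 0.4},{"dx": 59,"dy": -1,"dz": 82,"rx": 0,"ry": 0,"rz": 0.012,"gripper": 0.4},{"dx": 59,"dy": -1,"dz": 82,"rx": 0,"ry": 0,"rz": 0.012,"gripper": 0.4},{"dx": 59,"dy": -1,"dz": 82,"rx": 0,"ry": 0,"rz": 0.012,"gripper": 0.4}])

```text
t: 13.88
eef_pos: [0.4376, -0.1555, 0.0809]
ee_rot: [3.14, -0.002, 0.698]
force: [-0.5, 0.2, 0.3]
width: 0.0528
gripper_force: 0.0
```

```bash
python3 go.py 437 -154.5 29.5 40
```

```text
[ 0.1 -1.2 51.4] [ 0.001 -0.002 -0.   ]
13.88 [ 0.08  0.2  -0.66  0.   -0.71  2.18]
```

>>> jog_arm(force=8, targets=[{"dx": 0,"dy": -1,"dz": 15,"rx": 0,"ry": 0,"rz": 0,"gripper": 0.4},{"dx": 0,"dy": -1,"dz": 32,"rx": 0,"ry": 0,"rz": 0,"gripper": 0.4},{"dx": 0,"dy": -1,"dz": 46,"rx": 0,"ry": 0,"rz": 0,"gripper": 0.4},{"dx": 0,"dy": -1,"dz": 51,"rx": 0,"ry": 0,"rz": 0,"gripper": 0.4},{"dx": 0,"dy": -1,"dz": 51,"rx": 0,"ry": 0,"rz": 0,"gripper": 0.45},{"dx": 0,"dy": -1,"dz": 51,"rx": 0,"ry": 0,"rz": 0,"gripper": 0.55},{"dx": 0,"dy": -1,"dz": 51,"rx": 0,"ry": 0,"rz": 0,"gripper": 0.65},{"dx": 0,"dy": -1,"dz": 51,"rx": 0,"ry": 0,"rz": 0,"gripper": 0.8}])

```text
t: 14.55
eef_pos: [0.4372, -0.1543, 0.0295]
ee_rot: [3.14, -0.001, 0.698]
force: [0.1, -0.4, -0.3]
width: 0.0336
gripper_force: 0.0
```

>>> jog_arm(targets=[{"dx": 0,"dy": 0,"dz": 0,"rx": 0,"ry": 0,"rz": 0,"gripper": 0.8},{"dx": 0,"dy": 0,"dz": 0,"rx": 0,"ry": 0,"rz": 0,"gripper": 0.8},{"dx": 0,"dy": 0,"dz": -5,"rx": 0,"ry": 0,"rz": 0,"gripper": 0.8},{"dx": 0,"dy": 0,"dz": -15,"rx": 0,"ry": 0,"rz": 0,"gripper": 0.8},{"dx": 0,"dy": 0,"dz": -32,"rx": 0,"ry": 0,"rz": 0,"gripper": 0.8},{"dx": 0,"dy": 0,"dz": -50,"rx": 0,"ry": 0,"rz": 0,"gripper": 0.8},{"dx": 0,"dy": 0,"dz": -60,"rx": 0,"ry": 0,"rz": 0,"gripper": 0.8},{"dx": 0,"dy": 0,"dz": -64,"rx": 0,"ry": 0,"rz": 0,"gripper": 0.8}])

```text
t: 15.22
eef_pos: [0.4374, -0.1542, 0.0945]
ee_rot: [3.14, -0.002, 0.698]
force: [0.0, -0.5, -0.3]
width: 0.03
gripper_force: 8.0
```

```bash
python3 go.py 612 -274.7 95 15
```

```text
[ 56.3 204.5  -0. ] [ 0.001 -0.003  0.437]
15.22 [ 0.09  0.18 -0.65  0.   -0.74  2.18]
```

>>> jog_arm(targets=[{"dx": 4,"dy": 14,"dz": 0,"rx": 0,"ry": 0,"rz": 0.03,"gripper": 0.8},{"dx": 11,"dy": 40,"dz": 0,"rx": 0,"ry": 0,"rz": 0.09,"gripper": 0.8},{"dx": 19,"dy": 70,"dz": 0,"rx": 0,"ry": 0,"rz": 0.16,"gripper": 0.8},{"dx": 28,"dy": 102,"dz": 0,"rx": 0,"ry": 0,"rz": 0.23,"gripper": 0.8},{"dx": 37,"dy": 134,"dz": 0,"rx": 0,"ry": 0,"rz": 0.3,"gripper": 0.8},{"dx": 45,"dy": 164,"dz": 0,"rx": 0,"ry": 0,"rz": 0.36,"gripper": 0.8},{"dx": 52,"dy": 190,"dz": 0,"rx": 0,"ry": 0,"rz": 0.41,"gripper": 0.8},{"dx": 56,"dy": 204,"dz": 0,"rx": 0,"ry": 0,"rz": 0.437,"gripper": 0.8}])

```text
t: 15.88
eef_pos: [0.6124, -0.2763, 0.0914]
ee_rot: [3.142, 0.001, 0.258]
force: [-0.7, -0.3, -0.8]
width: 0.03
gripper_force: 8.0
```

>>> jog_arm(targets=[{"dx": 0,"dy": 0,"dz": 0,"rx": 0,"ry": 0,"rz": 0,"gripper": 0.8},{"dx": 0,"dy": 0,"dz": 0,"rx": 0,"ry": 0,"rz": 0,"gripper": 0.8},{"dx": 0,"dy": 0,"dz": 0,"rx": 0,"ry": 0,"rz": 0,"gripper": 0.8},{"dx": 0,"dy": 0,"dz": 0,"rx": 0,"ry": 0,"rz": 0,"gripper": 0.8},{"dx": 0,"dy": 0,"dz": 0,"rx": 0,"ry": 0,"rz": 0,"gripper": 0.8},{"dx": 0,"dy": 0,"dz": 0,"rx": 0,"ry": 0,"rz": 0,"gripper": 0.8},{"dx": 0,"dy": 0,"dz": 0,"rx": 0,"ry": 0,"rz": 0,"gripper": 0.8},{"dx": 0,"dy": 0,"dz": 0,"rx": 0,"ry": 0,"rz": 0,"gripper": 0.8}])

```text
t: 16.55
eef_pos: [0.6105, -0.2743, 0.0929]
ee_rot: [3.141, -0.0, 0.262]
force: [-0.3, 0.0, 0.7]
width: 0.03
gripper_force: 8.0
```

```bash
python3 go.py 612 -274.7 33 15
python3 - <<'E'
from h import *
f=grab('side');a=cv2.resize(f['frame'][130:270,290:430],None,fx=4,fy=4,interpolation=cv2.INTER_CUBIC)
cv2.imwrite('pics/s5.png',a[:,:,::-1])
p=pix2w
g=load('side')
for x,y,z in [(612,-274.7,10),(664,-217,10),(686,-298,10),(560,-333,10),(538,-251,10)]:
    p=g['view']@np.r_[np.array([x,y,z])/1000,1];print(((p[0]/p[2]*g['fx']+g['cx']-290)*4).round(),((p[1]/p[2]*g['fy']+g['cy']-130)*4).round())
E
```

```text
[ 1.3  0.7 59.9] [ 0. -0. -0.]
16.55 [-0.13  0.48 -0.19 -0.   -0.91  1.96]
265.0 348.0
134.0 348.0
202.0 299.0
396.0 348.0
334.0 403.0
```

View pics/s5.png

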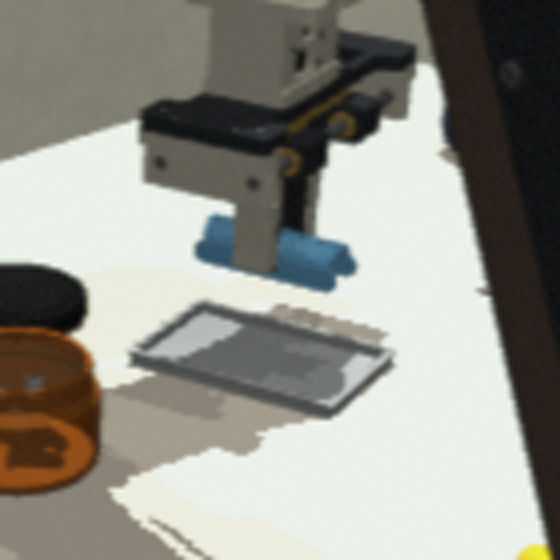

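The tray corners match the prediction to within about 5 px. The gutter hangs level and aligned above the tray, so lower it.

>>> jog_arm(targets=[{"dx": 1,"dy": 1,"dz": 10,"rx": 0,"ry": 0,"rz": 0,"gripper": 0.8},{"dx": 1,"dy": 1,"dz": 25,"rx": 0,"ry": 0,"rz": 0,"gripper": 0.8},{"dx": 1,"dy": 1,"dz": 40,"rx": 0,"ry": 0,"rz": 0,"gripper": 0.8},{"dx": 1,"dy": 1,"dz": 50,"rx": 0,"ry": 0,"rz": 0,"gripper": 0.8},{"dx": 1,"dy": 1,"dz": 56,"rx": 0,"ry": 0,"rz": 0,"gripper": 0.8},{"dx": 1,"dy": 1,"dz": 59.5,"rx": 0,"ry": 0,"rz": 0,"gripper": 0.8},{"dx": 1,"dy": 1,"dz": 59.5,"rx": 0,"ry": 0,"rz": 0,"gripper": 0.8},{"dx": 1,"dy": 1,"dz": 59.5,"rx": 0,"ry": 0,"rz": 0,"gripper": 0.8}])

```text
t: 17.27
eef_pos: [0.6122, -0.2754, 0.0333]
ee_rot: [3.141, -0.0, 0.261]
force: [0.1, -0.0, 0.6]
width: 0.0299
gripper_force: 8.0
```

>>> jog_arm(targets=[{"dx": 0,"dy": 0,"dz": 0,"rx": 0,"ry": 0,"rz": 0,"gripper": 0.62},{"dx": 0,"dy": 0,"dz": 0,"rx": 0,"ry": 0,"rz": 0,"gripper": 0.6},{"dx": 0,"dy": 0,"dz": 0,"rx": 0,"ry": 0,"rz": 0,"gripper": 0.57},{"dx": 0,"dy": 0,"dz": 0,"rx": 0,"ry": 0,"rz": 0,"gripper": 0.57},{"dx": 0,"dy": 0,"dz": -8,"rx": 0,"ry": 0,"rz": 0,"gripper": 0.57},{"dx": 0,"dy": 0,"dz": -25,"rx": 0,"ry": 0,"rz": 0,"gripper": 0.55},{"dx": 0,"dy": 0,"dz": -60,"rx": 0,"ry": 0,"rz": 0,"gripper": 0.4},{"dx": 0,"dy": 0,"dz": -95,"rx": 0,"ry": 0,"rz": 0,"gripper": 0.4}])

```text
t: 17.93
eef_pos: [0.6108, -0.2751, 0.1285]
ee_rot: [-3.14, 0.003, 0.261]
force: [1.1, -0.1, 0.2]
width: 0.0478
gripper_force: 0.0
```

```bash
python3 go.py 421 105 165 61
```

```text
[ -85.3 -416.3  -35.8] [-0.002  0.002 -0.803]
17.93 [-0.13  0.44 -0.15 -0.   -0.98  1.96]
```

>>> jog_arm(targets=[{"dx": -4,"dy": -15,"dz": -10,"rx": 0,"ry": 0,"rz": -0.03,"gripper": 0.4},{"dx": -11,"dy": -48,"dz": -20,"rx": 0,"ry": 0,"rz": -0.1,"gripper": 0.4},{"dx": -19,"dy": -85,"dz": -30,"rx": 0,"ry": 0,"rz": -0.17,"gripper": 0.4},{"dx": -27,"dy": -124,"dz": -36,"rx": 0,"ry": 0,"rz": -0.25,"gripper": 0.4},{"dx": -35,"dy": -164,"dz": -36,"rx": 0,"ry": 0,"rz": -0.33,"gripper": 0.4},{"dx": -43,"dy": -204,"dz": -36,"rx": 0,"ry": 0,"rz": -0.41,"gripper": 0.4},{"dx": -51,"dy": -244,"dz": -36,"rx": 0,"ry": 0,"rz": -0.49,"gripper": 0.4},{"dx": -59,"dy": -283,"dz": -36,"rx": 0,"ry": 0,"rz": -0.57,"gripper": 0.4}])

```text
t: 18.6
eef_pos: [0.4807, -0.0157, 0.165]
ee_rot: [3.141, -0.001, 0.835]
force: [0.5, 0.4, 0.1]
width: 0.0525
gripper_force: 0.0
```

```bash
python3 go.py 421 105 165 61
```

```text
[ 4.940e+01 -1.253e+02 -1.000e-01] [ 0.001 -0.001 -0.23 ]
18.6 [ 0.38  0.11 -0.52  0.   -0.93  2.03]
```

>>> jog_arm(targets=[{"dx": 12,"dy": -35,"dz": 0,"rx": 0,"ry": 0,"rz": -0.08,"gripper": 0.4},{"dx": 26,"dy": -70,"dz": 0,"rx": 0,"ry": 0,"rz": -0.16,"gripper": 0.4},{"dx": 40,"dy": -102,"dz": 0,"rx": 0,"ry": 0,"rz": -0.22,"gripper": 0.4},{"dx": 49,"dy": -125,"dz": 0,"rx": 0,"ry": 0,"rz": -0.23,"gripper": 0.4},{"dx": 49,"dy": -125,"dz": 0,"rx": 0,"ry": 0,"rz": -0.23,"gripper": 0.4},{"dx": 49,"dy": -125,"dz": 0,"rx": 0,"ry": 0,"rz": -0.23,"gripper": 0.4},{"dx": 49,"dy": -125,"dz": 0,"rx": 0,"ry": 0,"rz": -0.23,"gripper": 0.4},{"dx": 49,"dy": -125,"dz": 0,"rx": 0,"ry": 0,"rz": -0.23,"gripper": 0.4}])

```text
t: 19.27
eef_pos: [0.4226, 0.1028, 0.1643]
ee_rot: [3.141, -0.0, 1.06]
force: [1.0, -0.3, 0.2]
width: 0.0524
gripper_force: 0.0
```

Run:
```python
from h import *
f=grab('wrist');g=grab('side');s=arm.get_state();print(s['eef_pos'],s['ee_rot'])
a=cv2.resize(f['frame'][0:260,160:480],None,fx=1.5,fy=1.5)
b=cv2.resize(g['frame'][170:270,300:410],None,fx=2.8,fy=2.8,interpolation=cv2.INTER_CUBIC)
c=np.zeros((390,480+b.shape[1],3),np.uint8);c[:,:480]=a;c[:b.shape[0],480:]=b
cv2.imwrite('pics/gs.png',c[:,:,::-1])
```

```text
[0.42266558 0.10254419 0.16407098] [-3.14157752e+00  1.93270992e-04  1.05951071e+00]
```

View pics/gs.png

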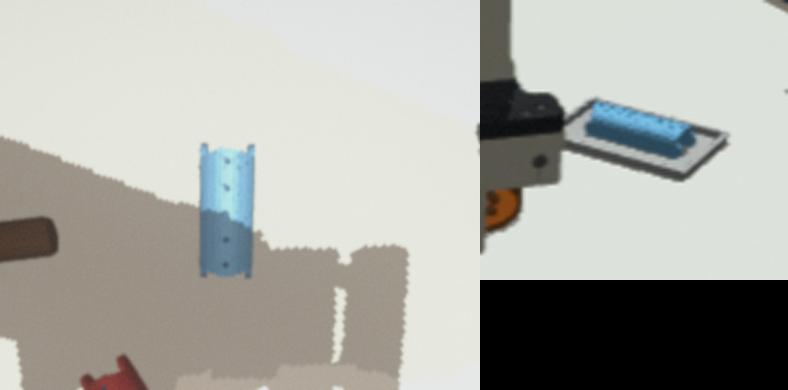

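The long gutter is flat in its tray. Short gutter: ridge (227,161)→(225.5,265), wall ends (201,145),(254,147),(202,276),(251,276).

```bash
python3 wp.py .022 160 0 1.5 227.5 161 225.5 265; python3 wp.py .012 160 0 1.5 201 145 254 147 202 276 250 276; python3 go.py 450 158 80 61
```

```text
[[461.6 178.6  22. ]
 [439.2 140.6  22. ]]
[[454.8 190.3  12. ]
 [474.7 178.2  12. ]
 [426.4 140.4  12. ]
 [445.8 129.5  12. ]]
[61.8 -3.3 84.1] [-0.     0.    -0.005]
19.37 [ 0.69  0.03 -0.61  0.   -0.92  1.94]
```

```bash
python3 go.py 450.5 159.5 80 59.8
```

```text
[63.3 -3.6 84.1] [-0.     0.     0.016]
19.37 [ 0.69  0.03 -0.61  0.   -0.92  1.94]
```

>>> jog_arm(targets=[{"dx": 20,"dy": -1,"dz": 20,"rx": 0,"ry": 0,"rz": 0.016,"gripper": 0.4},{"dx": 45,"dy": -2,"dz": 50,"rx": 0,"ry": 0,"rz": 0.016,"gripper": 0.4},{"dx": 60,"dy": -3,"dz": 75,"rx": 0,"ry": 0,"rz": 0.016,"gripper": 0.45},{"dx": 63,"dy": -3,"dz": 84,"rx": 0,"ry": 0,"rz": 0.016,"gripper": 0.45},{"dx": 63,"dy": -3,"dz": 84,"rx": 0,"ry": 0,"rz": 0.016,"gripper": 0.45},{"dx": 63,"dy": -3,"dz": 84,"rx": 0,"ry": 0,"rz": 0.016,"gripper": 0.45},{"dx": 63,"dy": -3,"dz": 84,"rx": 0,"ry": 0,"rz": 0.016,"gripper": 0.45},{"dx": 63,"dy": -3,"dz": 84,"rx": 0,"ry": 0,"rz": 0.016,"gripper": 0.45}])

```text
t: 20.03
eef_pos: [0.4509, 0.1595, 0.0814]
ee_rot: [3.141, -0.002, 1.045]
force: [0.2, 0.3, 0.2]
width: 0.0484
gripper_force: 0.0
```

```bash
python3 go.py 450.5 159.5 29.5 59.8
```

```text
[-0.4 -0.4 51.9] [ 0.001 -0.002  0.001]
20.03 [ 0.75  0.22 -0.63  0.   -0.72  1.86]
```

>>> jog_arm(force=7, targets=[{"dx": 0,"dy": 0,"dz": 15,"rx": 0,"ry": 0,"rz": 0,"gripper": 0.45},{"dx": 0,"dy": 0,"dz": 32,"rx": 0,"ry": 0,"rz": 0,"gripper": 0.45},{"dx": 0,"dy": 0,"dz": 46,"rx": 0,"ry": 0,"rz": 0,"gripper": 0.45},{"dx": 0,"dy": 0,"dz": 51.5,"rx": 0,"ry": 0,"rz": 0,"gripper": 0.45},{"dx": 0,"dy": 0,"dz": 51.5,"rx": 0,"ry": 0,"rz": 0,"gripper": 0.5},{"dx": 0,"dy": 0,"dz": 51.5,"rx": 0,"ry": 0,"rz": 0,"gripper": 0.6},{"dx": 0,"dy": 0,"dz": 51.5,"rx": 0,"ry": 0,"rz": 0,"gripper": 0.7},{"dx": 0,"dy": 0,"dz": 51.5,"rx": 0,"ry": 0,"rz": 0,"gripper": 0.85}])

```text
t: 20.7
eef_pos: [0.451, 0.1602, 0.0296]
ee_rot: [3.141, -0.002, 1.045]
force: [-0.5, -0.1, -0.1]
width: 0.0295
gripper_force: 0.0
```

>>> jog_arm(targets=[{"dx": 0,"dy": 0,"dz": 0,"rx": 0,"ry": 0,"rz": 0,"gripper": 0.85},{"dx": 0,"dy": 0,"dz": 0,"rx": 0,"ry": 0,"rz": 0,"gripper": 0.85},{"dx": 0,"dy": 0,"dz": -5,"rx": 0,"ry": 0,"rz": 0,"gripper": 0.85},{"dx": 0,"dy": 0,"dz": -15,"rx": 0,"ry": 0,"rz": 0,"gripper": 0.85},{"dx": 0,"dy": 0,"dz": -32,"rx": 0,"ry": 0,"rz": 0,"gripper": 0.85},{"dx": 0,"dy": 0,"dz": -50,"rx": 0,"ry": 0,"rz": 0,"gripper": 0.85},{"dx": 0,"dy": 0,"dz": -60,"rx": 0,"ry": 0,"rz": 0,"gripper": 0.85},{"dx": 0,"dy": 0,"dz": -64,"rx": 0,"ry": 0,"rz": 0,"gripper": 0.85}])

```text
t: 21.37
eef_pos: [0.4512, 0.1604, 0.0945]
ee_rot: [3.141, -0.003, 1.045]
force: [-0.5, -0.4, 0.2]
width: 0.024
gripper_force: 7.0
```

```bash
python3 go.py 605.5 260.5 95 13
```

```text
[1.64e+02 8.33e+01 1.00e-01] [-0.    -0.003  0.819]
21.37 [ 0.75  0.2  -0.62  0.   -0.75  1.86]
```

>>> jog_arm(targets=[{"dx": 10,"dy": 5,"dz": 0,"rx": 0,"ry": 0,"rz": 0.05,"gripper": 0.85},{"dx": 30,"dy": 15,"dz": 0,"rx": 0,"ry": 0,"rz": 0.15,"gripper": 0.85},{"dx": 54,"dy": 27,"dz": 0,"rx": 0,"ry": 0,"rz": 0.27,"gripper": 0.85},{"dx": 79,"dy": 40,"dz": 0,"rx": 0,"ry": 0,"rz": 0.39,"gripper": 0.85},{"dx": 104,"dy": 53,"dz": 0,"rx": 0,"ry": 0,"rz": 0.51,"gripper": 0.85},{"dx": 128,"dy": 65,"dz": 0,"rx": 0,"ry": 0,"rz": 0.63,"gripper": 0.85},{"dx": 150,"dy": 76,"dz": 0,"rx": 0,"ry": 0,"rz": 0.74,"gripper": 0.85},{"dx": 164,"dy": 83,"dz": 0,"rx": 0,"ry": 0,"rz": 0.81,"gripper": 0.85}])

```text
t: 22.03
eef_pos: [0.6062, 0.261, 0.0916]
ee_rot: [3.141, 0.0, 0.229]
force: [-0.0, -0.7, 0.6]
width: 0.0239
gripper_force: 7.0
```

>>> jog_arm(targets=[{"dx": 0,"dy": 0,"dz": 0,"rx": 0,"ry": 0,"rz": 0,"gripper": 0.85},{"dx": 0,"dy": 0,"dz": 0,"rx": 0,"ry": 0,"rz": 0,"gripper": 0.85},{"dx": 0,"dy": 0,"dz": 0,"rx": 0,"ry": 0,"rz": 0,"gripper": 0.85},{"dx": 0,"dy": 0,"dz": 0,"rx": 0,"ry": 0,"rz": 0,"gripper": 0.85},{"dx": 0,"dy": 0,"dz": 0,"rx": 0,"ry": 0,"rz": 0,"gripper": 0.85},{"dx": 0,"dy": 0,"dz": 0,"rx": 0,"ry": 0,"rz": 0,"gripper": 0.85},{"dx": 0,"dy": 0,"dz": 0,"rx": 0,"ry": 0,"rz": 0,"gripper": 0.85},{"dx": 0,"dy": 0,"dz": 0,"rx": 0,"ry": 0,"rz": 0,"gripper": 0.85}])

```text
t: 22.7
eef_pos: [0.6045, 0.26, 0.0929]
ee_rot: [-3.141, -0.0, 0.235]
force: [-0.0, 0.3, -0.8]
width: 0.024
gripper_force: 7.0
```

```bash
python3 go.py 605.5 260.5 33 13
python3 - <<'E'
from h import *
g=grab('side')
# verify the tray in the side view by projecting the top-view corners
for x,y,z in [(647,313,10),(663,231,10),(568,207,10),(547,290,10)]:
    p=g['view']@np.r_[np.array([x,y,z])/1000,1];print((p[0]/p[2]*g['fx']+g['cx']).round(1),(p[1]/p[2]*g['fy']+g['cy']).round(1))
E
```

```text
[ 1.1 -0.2 59.9] [-0.    -0.     0.009]
22.7 [ 0.7   0.46 -0.21  0.   -0.9   1.1 ]
111.8 308.7
150.5 287.4
189.9 304.3
152.9 329.5
```

>>> jog_arm(targets=[{"dx": 1,"dy": 0,"dz": 10,"rx": 0,"ry": 0,"rz": 0.009,"gripper": 0.85},{"dx": 1,"dy": 0,"dz": 25,"rx": 0,"ry": 0,"rz": 0.009,"gripper": 0.85},{"dx": 1,"dy": 0,"dz": 40,"rx": 0,"ry": 0,"rz": 0.009,"gripper": 0.85},{"dx": 1,"dy": 0,"dz": 50,"rx": 0,"ry": 0,"rz": 0.009,"gripper": 0.85},{"dx": 1,"dy": 0,"dz": 56,"rx": 0,"ry": 0,"rz": 0.009,"gripper": 0.85},{"dx": 1,"dy": 0,"dz": 59.5,"rx": 0,"ry": 0,"rz": 0.009,"gripper": 0.85},{"dx": 1,"dy": 0,"dz": 59.5,"rx": 0,"ry": 0,"rz": 0.009,"gripper": 0.85},{"dx": 1,"dy": 0,"dz": 59.5,"rx": 0,"ry": 0,"rz": 0.009,"gripper": 0.85}])

```text
t: 23.42
eef_pos: [0.6059, 0.2605, 0.0333]
ee_rot: [-3.141, -0.001, 0.226]
force: [-0.0, 0.6, 0.0]
width: 0.0238
gripper_force: 7.0
```

>>> jog_arm(targets=[{"dx": 0,"dy": 0,"dz": 0,"rx": 0,"ry": 0,"rz": 0,"gripper": 0.69},{"dx": 0,"dy": 0,"dz": 0,"rx": 0,"ry": 0,"rz": 0,"gripper": 0.66},{"dx": 0,"dy": 0,"dz": 0,"rx": 0,"ry": 0,"rz": 0,"gripper": 0.64},{"dx": 0,"dy": 0,"dz": 0,"rx": 0,"ry": 0,"rz": 0,"gripper": 0.63},{"dx": 0,"dy": 0,"dz": -8,"rx": 0,"ry": 0,"rz": 0,"gripper": 0.63},{"dx": 0,"dy": 0,"dz": -25,"rx": 0,"ry": 0,"rz": 0,"gripper": 0.6},{"dx": 0,"dy": 0,"dz": -60,"rx": 0,"ry": 0,"rz": 0,"gripper": 0.4},{"dx": 0,"dy": 0,"dz": -95,"rx": 0,"ry": 0,"rz": 0,"gripper": 0.4}])

```text
t: 24.08
eef_pos: [0.6048, 0.2596, 0.1285]
ee_rot: [3.14, 0.003, 0.226]
force: [0.9, 1.1, 0.3]
width: 0.0434
gripper_force: 0.0
```

```bash
python3 go.py 375 5 170 7
```

```text
[-281.2  196.7  -40.5] [0.001 0.003 0.104]
24.08 [ 0.7   0.43 -0.18 -0.   -0.97  1.1 ]
```

>>> jog_arm(targets=[{"dx": -15,"dy": 12,"dz": -8,"rx": 0,"ry": 0,"rz": 0.01,"gripper": 0.4},{"dx": -42,"dy": 34,"dz": -20,"rx": 0,"ry": 0,"rz": 0.02,"gripper": 0.3},{"dx": -73,"dy": 60,"dz": -32,"rx": 0,"ry": 0,"rz": 0.04,"gripper": 0.3},{"dx": -105,"dy": 86,"dz": -40,"rx": 0,"ry": 0,"rz": 0.06,"gripper": 0.3},{"dx": -137,"dy": 112,"dz": -40,"rx": 0,"ry": 0,"rz": 0.08,"gripper": 0.3},{"dx": -168,"dy": 137,"dz": -40,"rx": 0,"ry": 0,"rz": 0.1,"gripper": 0.3},{"dx": -199,"dy": 163,"dz": -40,"rx": 0,"ry": 0,"rz": 0.104,"gripper": 0.3},{"dx": -227,"dy": 186,"dz": -40,"rx": 0,"ry": 0,"rz": 0.104,"gripper": 0.3}])

```text
t: 24.75
eef_pos: [0.4243, 0.0264, 0.1687]
ee_rot: [-3.141, -0.001, 0.122]
force: [-0.1, -0.9, -0.1]
width: 0.0615
gripper_force: 0.0
```

>>> jog_arm(targets=[{"dx": -14,"dy": 11,"dz": 0,"rx": 0,"ry": 0,"rz": 0,"gripper": 0.3},{"dx": -19,"dy": 15,"dz": 0,"rx": 0,"ry": 0,"rz": 0,"gripper": 0.3},{"dx": -19,"dy": 15,"dz": 0,"rx": 0,"ry": 0,"rz": 0,"gripper": 0.3},{"dx": -19,"dy": 15,"dz": 0,"rx": 0,"ry": 0,"rz": 0,"gripper": 0.3},{"dx": -19,"dy": 15,"dz": 0,"rx": 0,"ry": 0,"rz": 0,"gripper": 0.3},{"dx": -19,"dy": 15,"dz": 0,"rx": 0,"ry": 0,"rz": 0,"gripper": 0.3},{"dx": -19,"dy": 15,"dz": 0,"rx": 0,"ry": 0,"rz": 0,"gripper": 0.3},{"dx": -19,"dy": 15,"dz": 0,"rx": 0,"ry": 0,"rz": 0,"gripper": 0.3}])

```text
t: 25.42
eef_pos: [0.4094, 0.0114, 0.1678]
ee_rot: [3.141, 0.001, 0.123]
force: [-0.1, -0.2, -1.1]
width: 0.0612
gripper_force: 0.0
```

Run:
```python
from h import *
f=grab('wrist');g=grab('side');s=arm.get_state();print(s['eef_pos'],s['ee_rot'])
a=cv2.resize(f['frame'][0:400,160:480],None,fx=1.5,fy=1.5)
b=cv2.resize(g['frame'][235:345,100:215],None,fx=2.6,fy=2.6,interpolation=cv2.INTER_CUBIC)
c=np.zeros((600,480+b.shape[1],3),np.uint8);c[:,:480]=a;c[:b.shape[0],480:]=b
cv2.imwrite('pics/dw.png',c[:,:,::-1])
```

```text
[0.40917157 0.01113185 0.16781617] [3.14131463e+00 6.49332967e-04 1.22514004e-01]
```

View pics/dw.png

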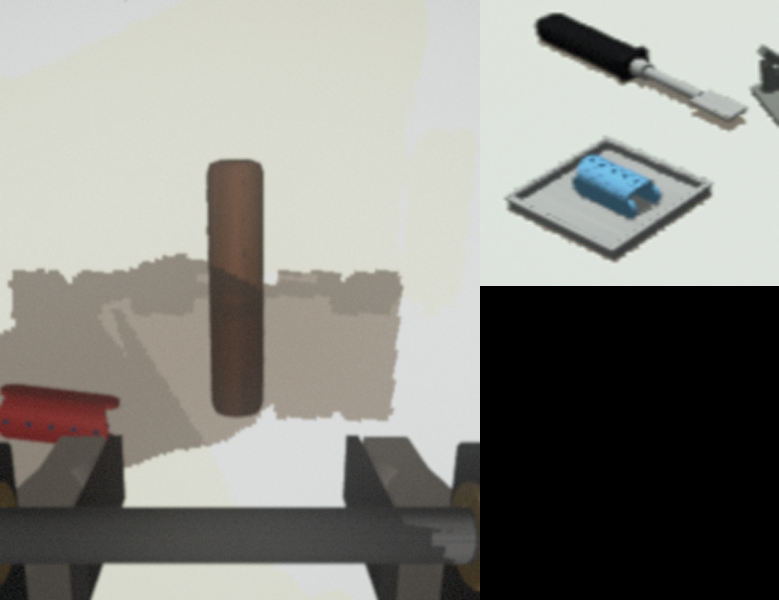

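The short gutter is flat in its tray. The dowel is fully seen from (235.5,160) to (238,416).

```bash
python3 wp.py .013 160 0 1.5 235.5 160 238 416
python3 - <<'E'
from h import *
w=pix2w(load('wrist'),np.array([(235.5,160),(238,416)])/1.5+[160,0],.013)
d=w[0]-w[1];print(np.degrees(np.arctan2(d[1],d[0])),w.mean(0),np.linalg.norm(d))
E
python3 go.py 435 13 80 7
```

```text
[[493.8  21.6  13. ]
 [373.1   5.5  13. ]]
7.6139344517529395 [433.45221711  13.52595831  13.        ] 121.78044735441092
[25.9  1.3 87.8] [0.    0.001 0.   ]
25.52 [ 0.51 -0.02 -0.66  0.   -0.93  1.18]
```

>>> jog_arm(targets=[{"dx": 10,"dy": 0,"dz": 20,"rx": 0,"ry": 0,"rz": -0.01,"gripper": 0.3},{"dx": 20,"dy": 0.5,"dz": 50,"rx": 0,"ry": 0,"rz": -0.01,"gripper": 0.3},{"dx": 24,"dy": 0.5,"dz": 78,"rx": 0,"ry": 0,"rz": -0.01,"gripper": 0.35},{"dx": 24,"dy": 0.5,"dz": 88,"rx": 0,"ry": 0,"rz": -0.01,"gripper": 0.4},{"dx": 24,"dy": 0.5,"dz": 88,"rx": 0,"ry": 0,"rz": -0.01,"gripper": 0.4},{"dx": 24,"dy": 0.5,"dz": 88,"rx": 0,"ry": 0,"rz": -0.01,"gripper": 0.4},{"dx": 24,"dy": 0.5,"dz": 88,"rx": 0,"ry": 0,"rz": -0.01,"gripper": 0.4},{"dx": 24,"dy": 0.5,"dz": 88,"rx": 0,"ry": 0,"rz": -0.01,"gripper": 0.4}])

```text
t: 26.18
eef_pos: [0.4337, 0.0137, 0.0812]
ee_rot: [-3.141, -0.002, 0.133]
force: [0.1, -0.6, -0.3]
width: 0.0527
gripper_force: 0.0
```

```bash
python3 go.py 433.5 13.5 25 7.6
```

```text
[-0.3  0.2 56.2] [-0.001 -0.002 -0.   ]
26.18 [ 0.49  0.15 -0.72  0.   -0.69  1.21]
```

>>> jog_arm(force=20, targets=[{"dx": 0,"dy": 0,"dz": 15,"rx": 0,"ry": 0,"rz": 0,"gripper": 0.4},{"dx": 0,"dy": 0,"dz": 34,"rx": 0,"ry": 0,"rz": 0,"gripper": 0.4},{"dx": 0,"dy": 0,"dz": 49,"rx": 0,"ry": 0,"rz": 0,"gripper": 0.4},{"dx": 0,"dy": 0,"dz": 56,"rx": 0,"ry": 0,"rz": 0,"gripper": 0.45},{"dx": 0,"dy": 0,"dz": 56,"rx": 0,"ry": 0,"rz": 0,"gripper": 0.5},{"dx": 0,"dy": 0,"dz": 56,"rx": 0,"ry": 0,"rz": 0,"gripper": 0.6},{"dx": 0,"dy": 0,"dz": 56,"rx": 0,"ry": 0,"rz": 0,"gripper": 0.7},{"dx": 0,"dy": 0,"dz": 56,"rx": 0,"ry": 0,"rz": 0,"gripper": 0.85}])

```text
t: 26.85
eef_pos: [0.4336, 0.0137, 0.025]
ee_rot: [-3.141, -0.002, 0.132]
force: [0.2, 0.2, 0.6]
width: 0.029
gripper_force: 0.0
```

>>> jog_arm(targets=[{"dx": 0,"dy": 0,"dz": 0,"rx": 0,"ry": 0,"rz": 0,"gripper": 0.85},{"dx": 0,"dy": 0,"dz": 0,"rx": 0,"ry": 0,"rz": 0,"gripper": 0.85},{"dx": 0,"dy": 0,"dz": -5,"rx": 0,"ry": 0,"rz": 0,"gripper": 0.85},{"dx": 0,"dy": 0,"dz": -20,"rx": 0,"ry": 0,"rz": 0,"gripper": 0.85},{"dx": 0,"dy": 0,"dz": -45,"rx": 0,"ry": 0,"rz": 0,"gripper": 0.85},{"dx": 0,"dy": 0,"dz": -70,"rx": 0,"ry": 0,"rz": 0,"gripper": 0.85},{"dx": 0,"dy": 0,"dz": -85,"rx": 0,"ry": 0,"rz": 0,"gripper": 0.85},{"dx": 0,"dy": 0,"dz": -90,"rx": 0,"ry": 0,"rz": 0,"gripper": 0.85}])

```text
t: 27.52
eef_pos: [0.4341, 0.0138, 0.1169]
ee_rot: [-3.14, -0.004, 0.133]
force: [-0.0, -0.3, 0.9]
width: 0.0258
gripper_force: 20.0
```

```bash
python3 go.py 539 108.6 115 -11.5
```

```text
[116.5 -80.1   2.5] [-0.002 -0.004  0.333]
27.52 [ 0.49  0.1  -0.68  0.   -0.79  1.21]
```

Run:
```python
from h import *
out=np.zeros((400,800,3),np.uint8)
c,s=np.cos(np.radians(-12)),np.sin(np.radians(-12))
for i,(n,png,x0,y0,k,w,h) in enumerate([('top','top0.png',215,188,8,50,50),('side','side0.png',200,240,7,57,57)]):
    f=load(n);im=cv2.imread('pics/'+png)
    a=cv2.resize(im[y0:y0+h,x0:x0+w],None,fx=k,fy=k,interpolation=cv2.INTER_CUBIC)
    def pr(x,y,z):
        p=f['view']@np.r_[(609+c*x-s*y)/1e3,(94.5+s*x+c*y)/1e3,z/1e3,1];q=p[:2]/p[2]*[f['fx'],f['fy']]+[f['cx'],f['cy']]
        return tuple(int(v) for v in ((q-[x0,y0]+.5)*k))
    cv2.polylines(a,[np.array([pr(u,v,6) for u,v in((50,32),(50,-32),(-50,-32),(-50,32))])],True,(0,0,255),1)
    for sx in(-43,-33,33,43):
        cv2.polylines(a,[np.array([pr(sx,v,z) for v,z in((-21,43),(0,22),(21,43))])],False,(0,255,0),1)
    out[:min(400,a.shape[0]),i*400:i*400+min(400,a.shape[1])]=a[:400,:400]
cv2.imwrite('pics/rest.png',out)
```

```text
(no output)
```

View pics/rest.png

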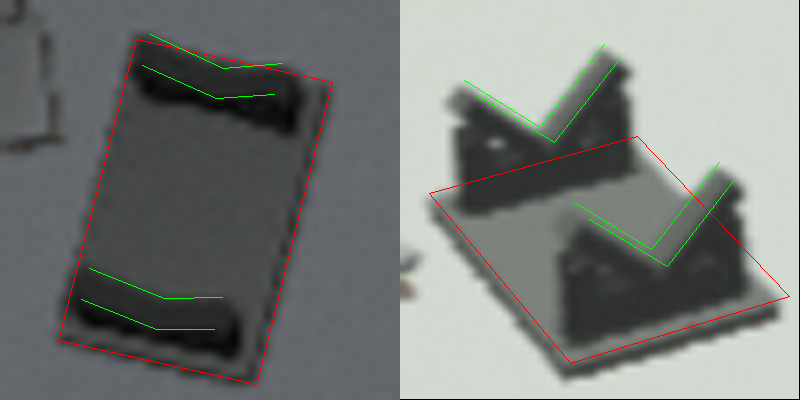

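The overlay fits the rest to about 3 mm in both views: the base outline matches in the top view, and the notch apexes in the side view. The V-notches will self-centre the rest of it.

```bash
python3 go.py 608.5 94.5 115 -12
```

```text
[183.5 -56.9   2.8] [-0.002 -0.004  0.342]
27.52 [ 0.49  0.1  -0.68  0.   -0.79  1.21]
```

>>> jog_arm(targets=[{"dx": 12,"dy": -4,"dz": 0,"rx": 0,"ry": 0,"rz": 0.02,"gripper": 0.85},{"dx": 34,"dy": -11,"dz": 0,"rx": 0,"ry": 0,"rz": 0.06,"gripper": 0.85},{"dx": 61,"dy": -19,"dz": 0,"rx": 0,"ry": 0,"rz": 0.11,"gripper": 0.85},{"dx": 89,"dy": -28,"dz": 0,"rx": 0,"ry": 0,"rz": 0.17,"gripper": 0.85},{"dx": 117,"dy": -37,"dz": 0,"rx": 0,"ry": 0,"rz": 0.22,"gripper": 0.85},{"dx": 144,"dy": -45,"dz": 0,"rx": 0,"ry": 0,"rz": 0.27,"gripper": 0.85},{"dx": 168,"dy": -52,"dz": 0,"rx": 0,"ry": 0,"rz": 0.32,"gripper": 0.85},{"dx": 183,"dy": -57,"dz": 0,"rx": 0,"ry": 0,"rz": 0.342,"gripper": 0.85}])

```text
t: 28.18
eef_pos: [0.609, 0.0949, 0.1122]
ee_rot: [3.14, 0.001, -0.213]
force: [0.2, 0.1, 0.6]
width: 0.025
gripper_force: 20.0
```

>>> jog_arm(targets=[{"dx": 0,"dy": 0,"dz": 0,"rx": 0,"ry": 0,"rz": 0,"gripper": 0.85},{"dx": 0,"dy": 0,"dz": 0,"rx": 0,"ry": 0,"rz": 0,"gripper": 0.85},{"dx": 0,"dy": 0,"dz": 0,"rx": 0,"ry": 0,"rz": 0,"gripper": 0.85},{"dx": 0,"dy": 0,"dz": 0,"rx": 0,"ry": 0,"rz": 0,"gripper": 0.85},{"dx": 0,"dy": 0,"dz": 0,"rx": 0,"ry": 0,"rz": 0,"gripper": 0.85},{"dx": 0,"dy": 0,"dz": 0,"rx": 0,"ry": 0,"rz": 0,"gripper": 0.85},{"dx": 0,"dy": 0,"dz": 0,"rx": 0,"ry": 0,"rz": 0,"gripper": 0.85},{"dx": 0,"dy": 0,"dz": 0,"rx": 0,"ry": 0,"rz": 0,"gripper": 0.85}])

```text
t: 28.85
eef_pos: [0.6067, 0.0939, 0.1144]
ee_rot: [-3.141, -0.0, -0.21]
force: [-0.0, -0.6, -0.6]
width: 0.0254
gripper_force: 20.0
```

```bash
python3 go.py 608.5 94.5 54 -12
```

```text
[ 1.6 -1.  60.4] [-0. -0. -0.]
28.85 [ 0.47  0.37 -0.3  -0.   -0.9   0.89]
```

>>> jog_arm(targets=[{"dx": 2,"dy": -0.5,"dz": 10,"rx": 0,"ry": 0,"rz": 0,"gripper": 0.85},{"dx": 2,"dy": -0.5,"dz": 24,"rx": 0,"ry": 0,"rz": 0,"gripper": 0.85},{"dx": 2,"dy": -0.5,"dz": 36,"rx": 0,"ry": 0,"rz": 0,"gripper": 0.85},{"dx": 2,"dy": -0.5,"dz": 46,"rx": 0,"ry": 0,"rz": 0,"gripper": 0.85},{"dx": 2,"dy": -0.5,"dz": 52,"rx": 0,"ry": 0,"rz": 0,"gripper": 0.85},{"dx": 2,"dy": -0.5,"dz": 55,"rx": 0,"ry": 0,"rz": 0,"gripper": 0.85},{"dx": 2,"dy": -0.5,"dz": 56,"rx": 0,"ry": 0,"rz": 0,"gripper": 0.85},{"dx": 2,"dy": -0.5,"dz": 56,"rx": 0,"ry": 0,"rz": 0,"gripper": 0.85}])

```text
t: 29.52
eef_pos: [0.609, 0.094, 0.0579]
ee_rot: [3.141, 0.0, -0.21]
force: [0.1, 0.0, 0.9]
width: 0.0253
gripper_force: 20.0
```

>>> jog_arm(targets=[{"dx": 0,"dy": 0,"dz": 1,"rx": 0,"ry": 0,"rz": 0,"gripper": 0.85},{"dx": 0,"dy": 0,"dz": 2,"rx": 0,"ry": 0,"rz": 0,"gripper": 0.85},{"dx": 0,"dy": 0,"dz": 3,"rx": 0,"ry": 0,"rz": 0,"gripper": 0.85},{"dx": 0,"dy": 0,"dz": 4,"rx": 0,"ry": 0,"rz": 0,"gripper": 0.85},{"dx": 0,"dy": 0,"dz": 4,"rx": 0,"ry": 0,"rz": 0,"gripper": 0.85},{"dx": 0,"dy": 0,"dz": 4,"rx": 0,"ry": 0,"rz": 0,"gripper": 0.85},{"dx": 0,"dy": 0,"dz": 4,"rx": 0,"ry": 0,"rz": 0,"gripper": 0.85},{"dx": 0,"dy": 0,"dz": 4,"rx": 0,"ry": 0,"rz": 0,"gripper": 0.85}])

```text
t: 30.18
eef_pos: [0.609, 0.0941, 0.0542]
ee_rot: [-3.141, -0.0, -0.21]
force: [-0.3, 1.2, 0.5]
width: 0.0252
gripper_force: 20.0
```

>>> jog_arm(targets=[{"dx": 0,"dy": 0,"dz": 1,"rx": 0,"ry": 0,"rz": 0,"gripper": 0.85},{"dx": 0,"dy": 0,"dz": 1.5,"rx": 0,"ry": 0,"rz": 0,"gripper": 0.85},{"dx": 0,"dy": 0,"dz": 1.5,"rx": 0,"ry": 0,"rz": 0,"gripper": 0.7},{"dx": 0,"dy": 0,"dz": 1.5,"rx": 0,"ry": 0,"rz": 0,"gripper": 0.65},{"dx": 0,"dy": 0,"dz": 1.5,"rx": 0,"ry": 0,"rz": 0,"gripper": 0.6},{"dx": 0,"dy": 0,"dz": 1.5,"rx": 0,"ry": 0,"rz": 0,"gripper": 0.5},{"dx": 0,"dy": 0,"dz": 1.5,"rx": 0,"ry": 0,"rz": 0,"gripper": 0.4},{"dx": 0,"dy": 0,"dz": 1.5,"rx": 0,"ry": 0,"rz": 0,"gripper": 0.4}])

```text
t: 30.85
eef_pos: [0.6087, 0.0938, 0.0524]
ee_rot: [3.141, 0.0, -0.21]
force: [0.4, 0.2, 0.1]
width: 0.0491
gripper_force: 0.0
```

>>> jog_arm(targets=[{"dx": 0,"dy": 0,"dz": 0,"rx": 0,"ry": 0,"rz": 0,"gripper": 0.4},{"dx": 0,"dy": 0,"dz": 0,"rx": 0,"ry": 0,"rz": 0,"gripper": 0.4},{"dx": 0,"dy": 0,"dz": -10,"rx": 0,"ry": 0,"rz": 0,"gripper": 0.4},{"dx": 0,"dy": 0,"dz": -30,"rx": 0,"ry": 0,"rz": 0,"gripper": 0.4},{"dx": 0,"dy": 0,"dz": -60,"rx": 0,"ry": 0,"rz": 0,"gripper": 0.4},{"dx": 0,"dy": 0,"dz": -95,"rx": 0,"ry": 0,"rz": 0,"gripper": 0.4},{"dx": 0,"dy": 0,"dz": -125,"rx": 0,"ry": 0,"rz": 0,"gripper": 0.4},{"dx": 0,"dy": 0,"dz": -140,"rx": 0,"ry": 0,"rz": 0,"gripper": 0.4}])

```text
t: 31.52
eef_pos: [0.6104, 0.0943, 0.198]
ee_rot: [-3.139, -0.005, -0.209]
force: [0.1, -0.4, -1.0]
width: 0.0529
gripper_force: 0.0
```

>>> jog_arm(targets=[{"dx": -30,"dy": 10,"dz": 0,"rx": 0,"ry": 0,"rz": 0,"gripper": 0.4},{"dx": -60,"dy": 20,"dz": 0,"rx": 0,"ry": 0,"rz": 0,"gripper": 0.4},{"dx": -90,"dy": 30,"dz": 0,"rx": 0,"ry": 0,"rz": 0,"gripper": 0.4},{"dx": -115,"dy": 40,"dz": 0,"rx": 0,"ry": 0,"rz": 0,"gripper": 0.4},{"dx": -130,"dy": 45,"dz": 0,"rx": 0,"ry": 0,"rz": 0,"gripper": 0.4},{"dx": -130,"dy": 45,"dz": 0,"rx": 0,"ry": 0,"rz": 0,"gripper": 0.4},{"dx": -130,"dy": 45,"dz": 0,"rx": 0,"ry": 0,"rz": 0,"gripper": 0.4},{"dx": -130,"dy": 45,"dz": 0,"rx": 0,"ry": 0,"rz": 0,"gripper": 0.4}])

```text
t: 32.18
eef_pos: [0.4731, 0.0774, 0.1935]
ee_rot: [-3.141, -0.001, -0.209]
force: [-0.2, 1.2, 0.4]
width: 0.0526
gripper_force: 0.0
```

Run:
```python
from h import *
t=grab('top')['frame'][110:260,140:480];s=grab('side')['frame'][170:345,100:410]
a=cv2.resize(t,(680,300),interpolation=cv2.INTER_CUBIC)
b=cv2.resize(s[:,:],None,fx=1.7,fy=1.7,interpolation=cv2.INTER_CUBIC)
o=np.zeros((600,700,3),np.uint8);o[:300,:680]=np.clip(a.astype(int)*1.8,0,255);o[300:300+b.shape[0],:b.shape[1]]=b
cv2.imwrite('pics/final.png',o[:,:,::-1])
```

```text
(no output)
```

View pics/final.png

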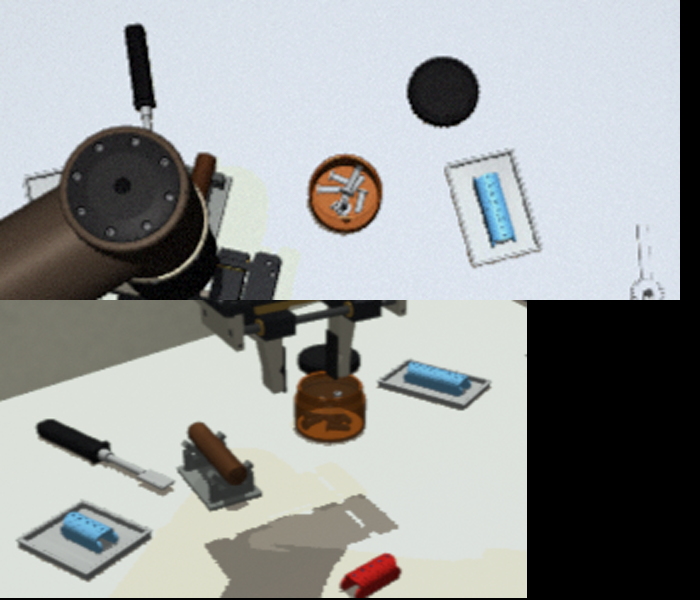

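The final picture shows both gutters flat in their trays, the dowel lying in both notches (217,453), the posts in the canister (343,195), and the bystanders where they were.

```bash
python3 -c "
from station import arm
print(arm.job_done())"
```

```text
the job is handed in; nothing more can be done
None
```

I sorted all five pieces in the order asked and handed the job in after about 32 s of robot time: both posts are in the canister, both gutters lie flat in their trays, and the dowel sits in both notches of its rest; the iron, lid and goniometer were not touched.

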